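# Dust off the brass claw feet, catch them in their tin and stack it away

## Task

Lay all the brass claw feet that are on the table in the sloping dusting chute, behind its closed gate; only when every one is in, hold the open enamel tin in the gripper under the mouth and push the gate's crossbar up with the tin's rim, so that all the feet slide out and are caught in the tin while you still hold it clear of the table. Then stack the tin on the lidded box with its four feet home in the recesses of the box's lid, either way round, and put the tin's own lid on it, fully home. Leave the gate shut and everything else where it is.

Things in the scene. Friction and masses are not known exactly. Their poses are not given: they have to be found in the camera images.
- chute: dusting chute fixed to the table: a straight slippery channel (friction about 0.2) on two legs, sloping at 30 degrees. Origin on the table under the lip (lower end); local z up, local +x uphill, so things slide to -x. Floor from x = 0 (height 154 mm) to 238 mm (291 mm). Channel 34 mm wide inside, 42 outside; side walls only 8 mm above the floor. Legs and 70 mm wide base board at x = 65 to 235 mm
- chute_lip (a point): centre of the channel floor's lower edge, 154 mm above the table; axes as the chute. A foot let go in the channel slides down till it meets the gate or the next foot. Free space below the lip (x < 65 mm) and in front of the gate (x < -10 mm), down to the table
- gate (a joint): gate: upright steel plate 58 mm wide just in front of the lip (chute x -9 to -3 mm; 2 mm below to 42 mm above the lip when shut), with side plates running down outside the channel to a crossbar under the lip. Slides straight up: metres, 0 shut, 0.05 upper stop; 90 g, falls shut by itself. Feet slide out under it from about 0.030
- gate_bar (a point): centre of the underside of the gate's brass crossbar, 110 mm long (along chute y), 10 mm thick, under the channel 14 mm uphill of the lip; underside 100 mm above the table when shut, rising with the gate. Pushed up from below by the rims of the tin's long walls it raises the gate
- tin: open green enamel tin, 190 (x) x 68 (y) mm outside, rim 86 mm above its origin, walls and floor 4 mm thick, inner floor 10 mm above the origin; four feet 16 x 16 x 6 mm under the corners, centred at x = +-83, y = +-24 mm. Origin: centre of the underside of the feet; z up. 220 g empty. Can be pinched across its 68 mm width, over the outside of the long walls, anywhere along its length
- lid: lid of the tin: green plate 190 (x) x 68 (y) x 5 mm; under it a ridge 6 mm deep, 176 x 54 mm outside, that drops inside the tin's rim (182 x 60 inside); on top a wooden handle bar 64 (along x) x 12 (y) mm, from 5 to 29 mm above the origin. Origin: centre of the plate's underside, which rests on the rim when on. Lies on the table on its ridge, handle up. 100 g
- box: closed green enamel box of the same set, own lid on, 206 (x) x 88 (y) mm, 72 mm high overall, 1.6 kg, stays standing on the table; in its lid four recesses 22 x 22 mm, 6 mm deep, centred at x = +-83, y = +-24 mm, for the feet of the tin. Origin: centre of its underside; z up
- box_seat (a point): centre of the box's lid at the level of the recess bottoms, 66 mm above the table: where the tin's origin comes when its feet are home; axes as the box
- foot0: brass claw foot (candle-stand foot), a chunky bar 60 (local x) x 22 (y) x 22 (z) mm with rounded edges, 60 g, may lie on any long side; origin at its centre. Two to four of the four are present; the absent ones read None
- foot1: brass claw foot (candle-stand foot), a chunky bar 60 (local x) x 22 (y) x 22 (z) mm with rounded edges, 60 g, may lie on any long side; origin at its centre. Two to four of the four are present; the absent ones read None
- foot2: brass claw foot (candle-stand foot), a chunky bar 60 (local x) x 22 (y) x 22 (z) mm with rounded edges, 60 g, may lie on any long side; origin at its centre. Two to four of the four are present; the absent ones read None
- foot3: brass claw foot (candle-stand foot), a chunky bar 60 (local x) x 22 (y) x 22 (z) mm with rounded edges, 60 g, may lie on any long side; origin at its centre. Two to four of the four are present; the absent ones read None
- thurible_lid: domed nickel thurible lid, 92 mm across, 74 mm high; bystander, leave it alone; origin under its centre
- clapper: brass bell clapper lying on its side, 125 mm long, up to 32 mm high; bystander, leave it alone; origin under its centre
- stick: walnut burnishing stick 120 x 18 x 16 mm; bystander, leave it alone; origin under its centre
- polish_jar: polish jar, 64 mm across, 70 mm high; bystander, leave it alone; origin under its centre
- brush: hand brush, 170 mm long; bystander, leave it alone; origin under its centre
- candlestick: short brass candlestick, 90 mm across, 104 mm high; bystander, leave it alone; origin under its centre
There are look-alikes about, which are no part of the job. Leave any red look-alike of the foot1 alone. What is shaped like the box but orange is not meant.

How it is judged:
By the outcome, as a careful person would: the job done as asked, in the order asked, and still so for the second after the job is handed in, with the robot touching nothing.
Of foot0, foot1, foot2, foot3 only 2 to 4 are there at a start; the rules pass over those that are not, and their reading is None.
At some moment in a run one of tin, lid, foot0, foot1, foot2, foot3 may be knocked a few centimetres aside while the robot is not near it.
It also fails if it takes over 210 s, if anything falls off the work surface, if the arm or the gripper's body presses on something with over 40 N, if the wrist force passes 120 N, or if a joint passes its speed limit or range.

## Robot

A 6-joint arm with a two-finger parallel gripper is mounted at the origin on the work surface. World frame = base frame: x ahead of the robot, y to its left, z up, the work surface at z = 0. Lengths are in m, angles in rad, forces in N, time in s.
With the tool pointing down it reaches from about 0.225 to 0.725 m from the base axis. Payload 3.1 kg.
Tool frame: the origin (TCP) lies between the finger pads; the fingertips stand 8 mm ahead of it and the grasp point (between the pads) lies 11 mm behind it (robot.tcp_to_tips is the distance from the TCP to the fingertips, in m); y points along the fingers, z is the direction in which the jaws open and shut, and the axes are right-handed (so a half turn about y gives the same grasp; the last joint's range is limited). The gripper opens to 85 mm and grips with 20 to 120 N. Pads are 22 mm wide; open, the fingers measure 114 mm over their backs; the gripper's body (76 mm by 85 mm) begins 54 mm behind the grasp point. The pads swing forward as they close: fully open they stand 13 mm farther back than shut.
Start: joints at [-1.256, 0.048, 0.099, 1.622, 0, 1.443], TCP at [0.225, -0.474, 0.239] pointing down, gripper open.
Joint ranges: [-2.91, 2.91], [-0.99, 1.94], [-1.21, 1.42], [-2.12, 2.29], [-1.49, 1.47], [-3.14, 3.14]. Speed limits (rad/s): [2.79, 2.79, 3.14, 3.14, 3.14, 3.14].

## Interface

Orientations are given as a unit quaternion [x, y, z, w].
In Python, from station import robot gives the robot as it stands. The module is installed in compiled form; this text tells all that it offers.
- The arm moves only by the shell command python3 -m crank 'ROWS' [FORCE]. ROWS is a JSON object of lists of equal length, an entry for each row: "dr": the turn, a rotation vector about the world's x, y, z in rad, a list of three; "delta_pos": the shift along the world's x, y, z in cm, a list of three; "grip": the opening, from 0 (shut) to 1 (fully open). In form: {"dr": [[rx, ry, rz], ...], "delta_pos": [[tx, ty, tz], ...], "grip": [grip, ...]}. A call has 1 to 5 rows; each row is the pose to reach, as a shift and turn from the pose commanded when the call began; what a row does not reach only later rows make up. A row lasts 1/8 s, in which the tool goes at most 62.5 mm and 10.7 degrees, less where a joint would pass 70% of its speed; a pose out of reach is approached as far as the arm can. A call with a gripper value outside its range is refused whole. The fingers move at their own pace and stop on an object; FORCE is the grip in N (left out, the last holds). Time passes only in rows, so rows that repeat a pose let the fingers close. It gives the time, the measured TCP pose, the force and the opening at its end, in the units of the state.
- robot.state(): the state, without advancing time (a new reading comes with each control period).
- robot.read_camera(name): name is "scene" or "side" or "wrist"; returns the picture (480x640x3 uint8, blue, green, red); there is no depth.
- robot.camera_model(name): a dict with "fx", "fy", "cx", "cy" (pixels), "cam_to_world" (4x4, takes a point from camera to world coordinates). Camera axes: x right, y down, z forward; pixel columns grow to the right and rows downward; lengths in m; the calibration is good to about 2 mm. A picture is of the moment at which its call begins: read the wrist's pose just before it. camera_model takes no time and is no camera call; for the wrist camera it gives the pose at the moment of the call.
- robot.hand_in(): hands the job in, once; it reports no verdict.
The state is a dict: "time_s": time; "joints": joint angles; "joint_velocities": joint speeds; "effort": joint torques, N m; "eef_pos": TCP position; "ee_rot": TCP orientation; "wrist_force": force on the tool from outside, world axes, zero at the start; "torque": the same for the moment, N m; "opening": finger opening in m.
Only numpy, scipy, OpenCV 4.12 (cv2) and the standard library are available. Lean on these libraries where they do the work, as an engineer would, in place of code of your own. Each camera call takes 0.05 s, during which the arm holds its last target. There are 200 camera calls.

## Working session

There is one attempt and no reset: what is moved stays moved. The work goes in short steps, Python scripts to look and compute and a shell command to move; the robot and the scene stay as the last step left them, time stands still between calls to the robot, and variables do not carry over. Pictures are saved under pics/ and viewed, about 12 in all and at most 16, crops included, and the job is handed in when it is done.

```bash
mkdir -p pics; ls; python3 - <<'E'
from station import robot
import cv2,numpy as np
for n in ("scene","side"):
    im=robot.read_camera(n); cv2.imwrite(f"pics/{n}0.png",im)
    m=robot.camera_model(n); print(n,m["fx"],m["fy"],m["cx"],m["cy"]); print(np.round(m["cam_to_world"],3))
print(robot.state())
E
```

```text
pics
scene 490.91034768067095 490.91034768067095 309.8114459574524 243.99005825745851
[[-0.649  0.643 -0.406  0.934]
 [ 0.761  0.558 -0.333  0.32 ]
 [ 0.012 -0.525 -0.851  1.071]
 [ 0.     0.     0.     1.   ]]
side 514.3056704487847 514.3056704487847 319.8058277673968 238.23559553915686
[[-0.845 -0.322  0.428 -0.075]
 [-0.535  0.503 -0.678  0.825]
 [ 0.003 -0.802 -0.597  0.871]
 [ 0.     0.     0.     1.   ]]
{'time_s': 0.1, 'joints': array([-1.25581224e+00,  4.86891545e-02,  9.77322585e-02,  1.62200041e+00,
       -4.39508916e-06,  1.44299460e+00]), 'joint_velocities': array([ 0.00032444,  0.00090475,  0.00310779, -0.00102464,  0.00055817,
       -0.00112081]), 'effort': array([ 2.47773642e-03, -3.39852118e+01,  3.20934856e+01,  1.57861761e-02,
       -1.01701039e-04, -5.54406270e-06]), 'eef_pos': array([ 0.22475782, -0.4738565 ,  0.23821656]), 'ee_rot': array([-0.15534555,  0.69060822, -0.68908716,  0.15519965]), 'wrist_force': array([-0.27494854,  0.6136482 ,  0.54657365]), 'torque': array([0.00829172, 0.02874355, 0.0059242 ]), 'opening': 0.08532724079958466}
```

View pics/scene0.png

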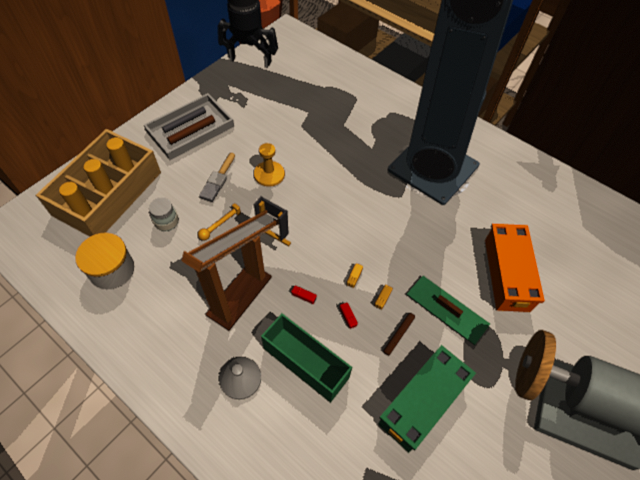

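View pics/side0.png

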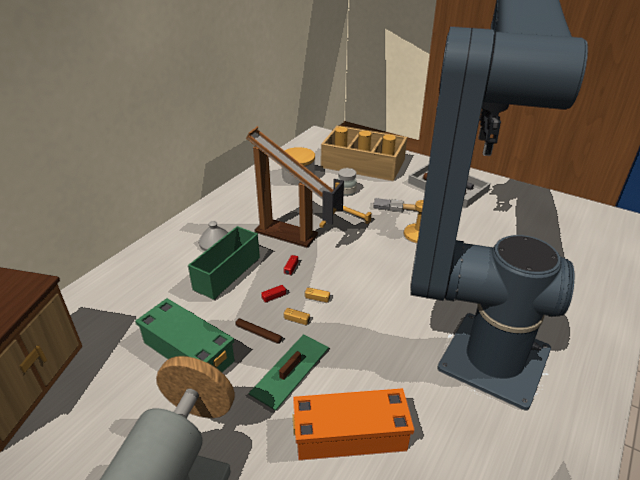

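Scene view: brass feet at (355,275) and (383,297). The red bars at (303,294) and (348,314) are look-alikes. The tin is at (305,357), its lid at (448,308) and the green box at (427,398). The orange box at (515,267) isn't meant. The chute runs from (190,262) at its top to the gate at (270,215). I'll enlarge to confirm and measure.

```bash
cat > h.py <<'E'
from station import robot
import cv2,numpy as np
from scipy.spatial.transform import Rotation as R
def ray(m,u,v):
    T=np.array(m["cam_to_world"]); d=T[:3,:3]@np.array([(u-m["cx"])/m["fx"],(v-m["cy"])/m["fy"],1]); return T[:3,3],d/np.linalg.norm(d)
def onz(m,u,v,z):
    o,d=ray(m,u,v); return o+d*(z-o[2])/d[2]
def two(m1,p1,m2,p2):
    o1,d1=ray(m1,*p1);o2,d2=ray(m2,*p2)
    s=np.linalg.lstsq(np.c_[d1,-d2],o2-o1,rcond=None)[0]
    a=o1+s[0]*d1;b=o2+s[1]*d2; return (a+b)/2,np.linalg.norm(a-b)
def proj(m,P):
    T=np.linalg.inv(np.array(m["cam_to_world"]));p=T[:3,:3]@np.array(P)+T[:3,3]
    return m["fx"]*p[0]/p[2]+m["cx"],m["fy"]*p[1]/p[2]+m["cy"]
def blobs(im,lo,hi,amin=60):
    hsv=cv2.cvtColor(im,cv2.COLOR_BGR2HSV);k=cv2.inRange(hsv,lo,hi)
    c,_=cv2.findContours(k,cv2.RETR_EXTERNAL,cv2.CHAIN_APPROX_NONE)
    return [x for x in c if cv2.contourArea(x)>amin]
def crop(im,x,y,w,h,s,name):
    cv2.imwrite(f"pics/{name}.png",cv2.resize(im[y:y+h,x:x+w],None,fx=s,fy=s,interpolation=cv2.INTER_CUBIC))
E
python3 - <<'E'
from h import *
a=cv2.imread("pics/scene0.png");b=cv2.imread("pics/side0.png")
crop(a,170,190,200,150,4,"ca");crop(b,230,115,200,150,4,"cb")
for n,im in(("scene",a),("side",b)):
    m=robot.camera_model(n)
    for nm,lo,hi,z in(("brass",(12,120,90),(28,255,255),.013),("green",(55,80,30),(85,255,255),0)):
        for c in blobs(im,lo,hi):
            r=cv2.minAreaRect(c);print(n,nm,cv2.contourArea(c),np.round(r[0]),np.round(r[1]),round(r[2]),np.round(onz(m,*r[0],z),3))
            if nm=="green": print(cv2.approxPolyDP(c,4,True)[:,0].tolist())
E
```

```text
scene brass 639.5 [545. 364.] [16. 64.] 15 [0.327 0.502 0.013]
scene brass 63.0 [522. 304.] [ 6. 15.] 90 [0.227 0.395 0.013]
scene brass 181.5 [383. 296.] [ 9. 23.] 27 [0.426 0.133 0.013]
scene brass 183.0 [354. 275.] [ 9. 24.] 27 [0.426 0.045 0.013]
scene brass 2724.0 [517. 262.] [85. 38.] 79 [0.132 0.331 0.013]
scene brass 272.5 [229. 240.] [21. 97.] 63 [ 0.554 -0.257  0.013]
scene brass 281.0 [219. 222.] [12. 50.] 53 [ 0.533 -0.316  0.013]
scene brass 536.5 [269. 174.] [25. 30.] 63 [ 0.329 -0.328  0.013]
scene brass 118.5 [227. 163.] [ 6. 23.] 31 [ 0.379 -0.444  0.013]
scene brass 166.0 [266. 150.] [14. 15.] 90 [ 0.27  -0.393  0.013]
scene brass 8268.0 [107. 201.] [110. 134.] 46 [ 0.681 -0.589  0.013]
scene brass 168.5 [504. 106.] [12. 22.] 24 [-0.344  0.034  0.013]
scene brass 91.0 [530.  46.] [10. 18.] 27 [-0.662 -0.043  0.013]
scene brass 636.0 [392.  17.] [92.  8.] 27 [-0.483 -0.489  0.013]
scene green 4393.0 [427. 396.] [48. 98.] 40 [0.551 0.343 0.   ]
[[442, 346], [380, 416], [414, 449], [475, 373]]
scene green 2958.0 [308. 354.] [96. 39.] 43 [0.647 0.087 0.   ]
[[281, 314],
[... 1184 characters left out ...]
57  0.013]
side brass 196.0 [487.  14.] [10. 28.] 5 [ 0.952 -2.913  0.013]
side brass 137.0 [467.  13.] [ 7. 27.] 9 [ 1.07  -2.859  0.013]
side brass 1752.0 [435.  76.] [ 28. 158.] 12 [ 0.777 -1.569  0.013]
side green 2320.0 [288. 371.] [31. 87.] 41 [0.356 0.266 0.   ]
[[328, 348], [303, 335], [249, 394], [276, 409]]
side green 3605.5 [186. 339.] [104.  51.] 31 [0.602 0.317 0.   ]
[[136, 320], [145, 342], [168, 358], [199, 358], [203, 349], [209, 354], [204, 360], [213, 364], [225, 349], [228, 357], [217, 367], [222, 371], [233, 361], [233, 338], [168, 299]]
side green 2873.0 [224. 260.] [42. 85.] 48 [0.713 0.057 0.   ]
[[257, 233], [237, 226], [190, 263], [193, 289], [214, 298], [257, 259]]
```

View pics/ca.png

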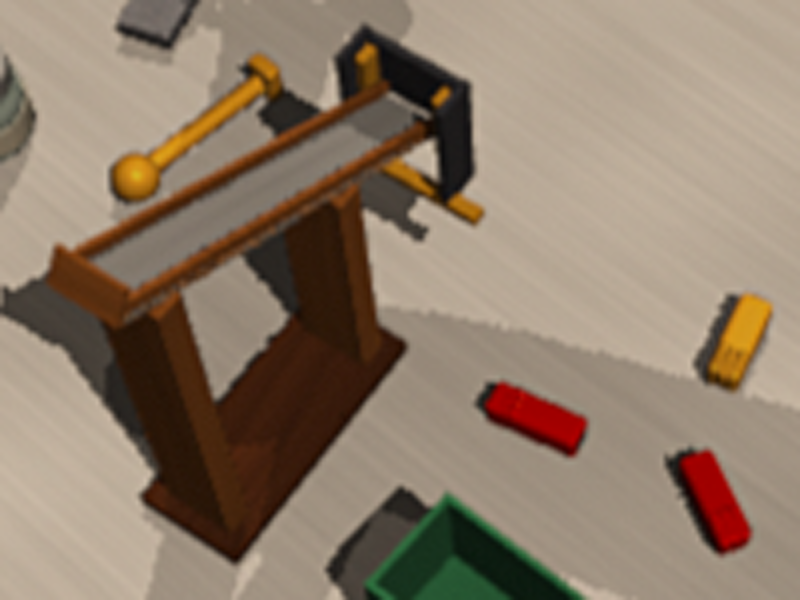

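View pics/cb.png

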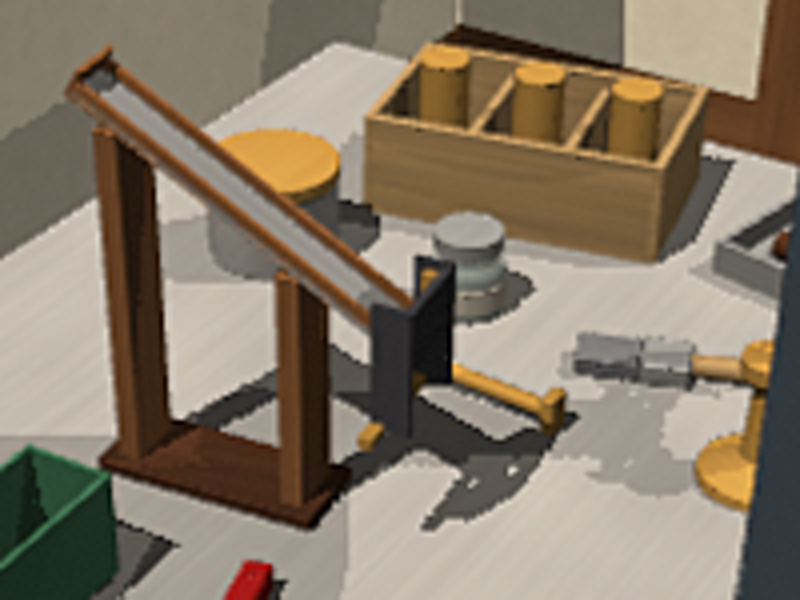

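Enlarged: one brass foot at scene (355,275), two red bars (not meant), and the chute with its end wall at the top. The gate's top corners are at scene (261,197) and (287,211). I'll triangulate the chute, tin, box and lid.

```bash
python3 - <<'E'
from h import *
ms=robot.camera_model("scene");md=robot.camera_model("side")
A=lambda x,y:(170+x/4-.4,190+y/4-.4); B=lambda x,y:(230+x/4-.4,115+y/4-.4)
def t(n,p,q):
    P,e=two(ms,p,md,q);print(n,np.round(P*1000),round(e*1000,1));return P
t("gateL",A(469,86),B(413,306));t("gateR",A(364,27),B(456,262))
t("barL",A(477,214),B(368,437))
t("endwall R",A(60,248),B(108,46));t("endwall L",A(128,295),B(70,88))
t("baseGateL",A(406,346),B(310,527));t("baseUpL",A(237,560),B(103,462))
for p in((406,346),(237,560),(145,495)):print("base",np.round(onz(ms,*A(*p),.012)*1000))
t("tin a",(281,314),(237,226));t("tin b",(351,367),(190,263));t("tin c",(261,336),(257,233));
t("box1",(475,373),(168,299));t("box2",(442,346),(233,338))
for n,pts,z in(("box",[[442,346],[380,416],[475,373]],.072),("lid",[[421,277],[407,294],[475,343],[489,323]],.009)):
    for p in pts:print(n,np.round(onz(ms,*p,z)*1000))
for p in [[328,348],[303,335],[249,394],[276,409]]:print("lid side",np.round(onz(md,*p,.009)*1000))
for im,m,cs in((cv2.imread("pics/scene0.png"),ms,[(383,296),(354,275)]),(cv2.imread("pics/side0.png"),md,[(296,316),(317,294)])):
    for c in blobs(im,(12,120,90),(28,255,255)):
        r=cv2.minAreaRect(c)
        if min(np.hypot(*(np.array(r[0])-q)) for q in cs)<3:
            v=cv2.fitLine(c,cv2.DIST_L2,0,.01,.01).ravel();p=onz(m,v[2]-9*v[0],v[3]-9*v[1],.016);q=onz(m,v[2]+9*v[0],v[3]+9*v[1],.016)
            print("foot",np.round((p+q)*500),np.degrees(np.arctan2(*(q-p)[1::-1]))%180)
E
```

```text
gateL [ 485. -117.  199.] 6.6
gateR [ 493. -187.  195.] 1.9
barL [503. -97. 106.] 2.5
endwall R [ 730. -140.  306.] 0.1
endwall L [ 726. -100.  297.] 8.2
baseGateL [ 558. -110.    3.] 0.5
baseUpL [723. -89.   6.] 3.1
base [ 561. -106.   12.]
base [725. -85.  12.]
base [ 732. -154.   12.]
tin a [661.  29. 126.] 29.3
tin b [654. 206. 128.] 24.7
tin c [684. -27.  38.] 36.3
box1 [537. 382. 208.] 4.1
box2 [466. 306.  71.] 3.0
box [468. 307.  72.]
box [670. 292.  72.]
box [473. 390.  72.]
lid [322. 172.   9.]
lid [382. 172.   9.]
lid [383. 359.   9.]
lid [319. 359.   9.]
lid side [314. 175.   9.]
lid side [381. 173.   9.]
lid side [384. 361.   9.]
lid side [318. 360.   9.]
foot [427. 134.  16.] 12.696510551184218
foot [427.  47.  16.] 18.741898834997556
foot [423. 137.  16.] 13.175810117175445
foot [422.  50.  16.] 16.494504812669277
```

Measurements agree with the sizes given. Lip origin is about (497,-151), chute yaw about 7.4°. Box centre is (571,341), yaw about -4°. Lid is at (350,266), long axis along y. The feet are at (424,135) and (424,48). Next is a move planner and the tin's pose.

```bash
cat >> h.py <<'E'
CH=np.array([.497,-.151]);CY=np.radians(7.4)
def chute(x,y,z):
    c,s=np.cos(CY),np.sin(CY);return np.array([CH[0]+c*x-s*y,CH[1]+s*x+c*y,z])
def plan(p,jawyaw,tilt=0,tiltyaw=0,name=""):
    """TCP target p; jaw axis direction at world yaw (deg); approach down, tilted by tilt deg toward horizontal direction tiltyaw"""
    s=robot.state();R0=R.from_quat(s["ee_rot"])
    t=np.radians(tilt);ty=np.radians(tiltyaw);a=np.array([np.sin(t)*np.cos(ty),np.sin(t)*np.sin(ty),-np.cos(t)])
    best=None
    for k in(0,180):
        j=np.radians(jawyaw+k);z=np.array([np.cos(j),np.sin(j),0]);z-=a*(z@a);z/=np.linalg.norm(z)
        Rt=R.from_matrix(np.c_[np.cross(a,z),a,z]);d=(Rt*R0.inv()).as_rotvec()
        if best is None or np.linalg.norm(d)<np.linalg.norm(best):best=d
    print(name,"dr",np.round(best,3),"dpos cm",np.round((np.array(p)-s["eef_pos"])*100,2))
def feet(z=.016):
    out=[]
    for n in("scene","side"):
        m=robot.camera_model(n);im=robot.read_camera(n);L=[]
        for c in blobs(im,(12,120,90),(28,255,255)):
            v=cv2.fitLine(c,cv2.DIST_L2,0,.01,.01).ravel();r=cv2.minAreaRect(c);l=max(r[1])
            p=onz(m,r[0][0]-9*v[0],r[0][1]-9*v[1],z);q=onz(m,r[0][0]+9*v[0],r[0][1]+9*v[1],z);L.append((n,np.round((p+q)*500),round(np.degrees(np.arctan2(*(q-p)[1::-1]))%180,1),cv2.contourArea(c)))
        out+=[x for x in L if 90<x[3]<330 and .3<x[1][0]/1000<.75 and -.1<x[1][1]/1000<.45]
    for o in out:print(*o)
E
python3 - <<'E'
from h import *
s=robot.state();print(np.round(R.from_quat(s["ee_rot"]).as_matrix(),2),robot.tcp_to_tips)
ms=robot.camera_model("scene")
for p in([281,314],[261,336],[351,367],[327,389]):print(np.round(onz(ms,*p,.086)*1000))
w=robot.camera_model("wrist");print(np.round(np.array(w["cam_to_world"]),3),s["eef_pos"])
plan([.4245,.0485,.12],17.5+90,name="foot near above")
E
```

```text
[[-0.9  -0.    0.43]
 [-0.43  0.   -0.9 ]
 [-0.   -1.   -0.  ]] 0.008
[641.   3.  86.]
[706.   5.  86.]
[634. 190.  86.]
[701. 181.  86.]
[[ 0.429 -0.856 -0.288  0.298]
 [-0.904 -0.407 -0.134 -0.44 ]
 [-0.003  0.318 -0.948  0.373]
 [ 0.     0.     0.     1.   ]] [ 0.22475782 -0.4738565   0.23821656]
foot near above dr [-0.002 -0.001 -0.137] dpos cm [ 19.97  52.24 -11.82]
```

```bash
python3 -m crank '{"dr":[[0,0,0],[0,0,0],[0,0,-0.07],[0,0,-0.137],[0,0,-0.137]],"delta_pos":[[2.3,6,0],[4.6,12,0],[6.9,18,0],[9.2,24,0],[11.5,30,0]],"grip":[0.6,0.6,0.6,0.6,0.6]}' 100; python3 -m crank '{"dr":[[0,0,0],[0,0,0],[0,0,0],[0,0,0],[0,0,0]],"delta_pos":[[2.1,5.6,0],[4.2,11,-3],[6.3,16.5,-5],[8.5,22.2,-7],[8.5,22.2,-7]],"grip":[0.6,0.6,0.6,0.6,0.6]}'; python3 - <<'E'
from h import *
feet()
w=robot.camera_model("wrist");im=robot.read_camera("wrist");cv2.imwrite("pics/w1.png",im)
for c in blobs(im,(12,120,90),(28,255,255),300):
    r=cv2.minAreaRect(c);print(r,np.round(onz(w,*r[0],.022)*1000))
plan([.4245,.0485,.018],107.5)
E
```

```text
time_s: 0.72
eef_pos: [0.337, -0.1807, 0.2388]
ee_rot: [-0.107, 0.699, -0.699, 0.107]
wrist_force: [1.6, -0.3, 0.7]
opening: 0.0513
time_s: 1.35
eef_pos: [0.4206, 0.043, 0.1668]
ee_rot: [-0.112, 0.699, -0.698, 0.109]
wrist_force: [-0.1, -0.6, 0.3]
opening: 0.051
scene [428. 133.  16.] 11.3 194.0
scene [427.  46.  16.] 18.3 187.0
side [424. 137.  16.] 11.3 241.5
side [423.  51.  16.] 16.3 220.5
((595.5999755859375, 414.699951171875), (51.87677764892578, 35.32987594604492), 63.43495178222656) [ 311. -307.   22.]
((587.4038696289062, 206.98077392578125), (43.14554977416992, 17.454336166381836), 11.309932708740234) [ 507. -174.   22.]
((312.71417236328125, 216.93133544921875), (23.636371612548828, 66.52774810791016), 2.2025980949401855) [427.  46.  22.]
((215.0, 186.0), (70.0, 24.0), 90.0) [428. 132.  22.]
 dr [ 0.001 -0.001 -0.001] dpos cm [  0.31   0.94 -15.12]
```

View pics/w1.png

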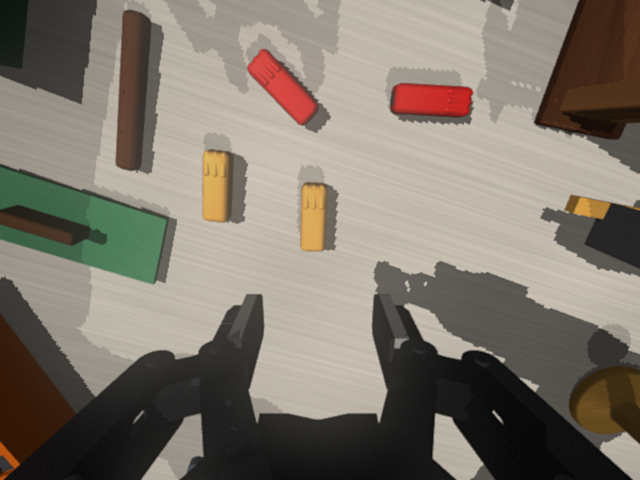

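Wrist view: the two brass feet are at (313,217) and (215,186), with the red bars above them. Only two brass feet are present. Grasping the nearer one.

```bash
python3 -m crank '{"dr":[[0,0,0],[0,0,0],[0,0,0],[0,0,0],[0,0,0]],"delta_pos":[[0.55,0.45,-5],[0.55,0.45,-10],[0.55,0.45,-13],[0.55,0.45,-14.9],[0.55,0.45,-14.9]],"grip":[0.6,0.6,0.6,0.6,0.6]}'; python3 -m crank '{"dr":[[0,0,0],[0,0,0],[0,0,0],[0,0,0],[0,0,0]],"delta_pos":[[0,0,0],[0,0,0],[0,0,0],[0,0,0],[0,0,0]],"grip":[0,0,0,0,0]}' 60;  python3 -m crank '{"dr":[[0,0,0],[0,0,0],[0,0,0],[0,0,0],[0,0,0]],"delta_pos":[[0,0,3],[0,0,9],[0,0,15],[0,0,21],[0,0,25]],"grip":[0,0,0,0,0]}'
python3 - <<'E'
from h import *
def at(sl,h):  # slope distance, normal height of foot-centre; TCP 7 mm behind foot centre along approach
    s,c=.5,.8660
    x=sl*c-h*s; z=.154+sl*s+h*c; return chute(x,0,z)
for sl,h in((.075,.070),(.075,.020)): plan(at(sl,h),97.4,30,7.4,(sl,h))
print(robot.state()["joints"])
im=robot.read_camera("wrist");cv2.imwrite("pics/w2.png",im)
E
```

```text
time_s: 2.12
eef_pos: [0.4259, 0.0423, 0.0193]
ee_rot: [-0.108, 0.699, -0.699, 0.105]
wrist_force: [-0.1, -0.0, -0.1]
opening: 0.0509
time_s: 2.75
eef_pos: [0.429, 0.0434, 0.0223]
ee_rot: [0.106, -0.698, 0.7, -0.109]
wrist_force: [-1.9, -1.3, 6.3]
opening: 0.0201
time_s: 3.38
eef_pos: [0.428, 0.0441, 0.2739]
ee_rot: [0.106, -0.699, 0.699, -0.109]
wrist_force: [0.3, 0.5, -0.5]
opening: 0.0201
(0.075, 0.07) dr [ 0.114 -0.507 -0.173] dpos cm [  9.87 -19.12  -2.18]
(0.075, 0.02) dr [ 0.114 -0.507 -0.173] dpos cm [ 12.35 -18.8   -6.51]
[-5.36002709e-02 -1.89803796e-01 -5.63415788e-02  1.69973790e+00
  9.74439748e-05  2.78178115e+00]
```

View pics/w2.png

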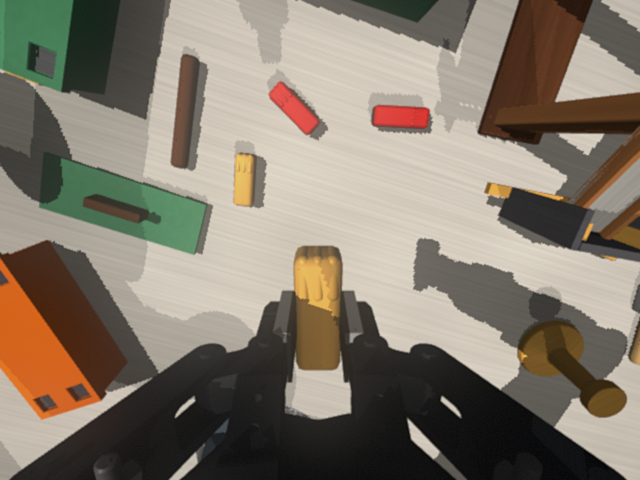

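```bash
python3 - <<'E'
from h import *
s=robot.state();print(s["eef_pos"],s["opening"],s["wrist_force"])
m=robot.camera_model("side");im=robot.read_camera("side");u,v=proj(m,s["eef_pos"]);u,v=int(u),int(v)
crop(im,u-75,v-55,150,110,5,"s2");print(u,v)
E
```

```text
[0.42982865 0.04394793 0.27882619] 0.020090021886562733 [1.6134715  0.23305474 3.55128368]
315 200
```

View pics/s2.png

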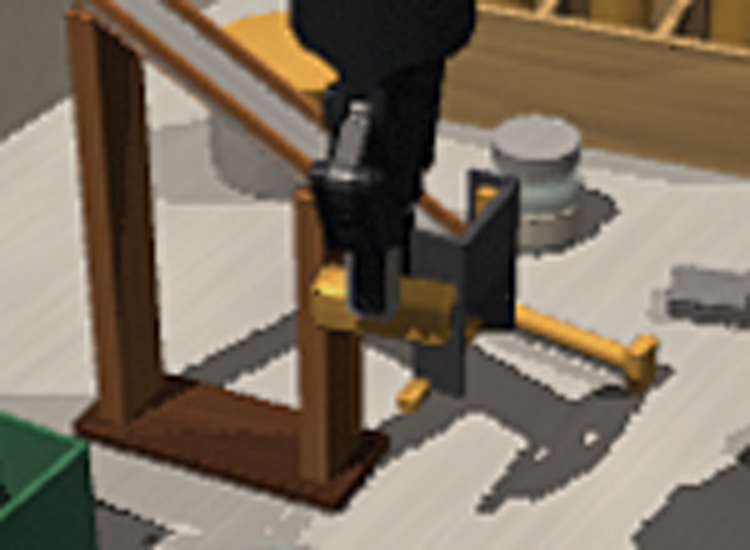

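Held properly, tips roughly mid-height on the foot. Moving to a pose above the channel.

```bash
python3 -m crank '{"dr":[[0.02,-0.1,-0.03],[0.05,-0.2,-0.07],[0.07,-0.3,-0.1],[0.09,-0.4,-0.14],[0.114,-0.507,-0.173]],"delta_pos":[[1,-5,0],[3,-10,0],[6,-15,0],[9,-18.5,0],[9.8,-19.1,-1]],"grip":[0,0,0,0,0]}'; python3 -m crank '{"dr":[[0,0,0],[0,0,0],[0,0,0]],"delta_pos":[[0,0,0],[0,0,0],[0,0,0]],"grip":[0,0,0]}'
cat >> h.py <<'E'
def at(sl,h,y=0):
    s,c=.5,.8660
    return chute(sl*c-h*s,y,.154+sl*s+h*c)
E
python3 - <<'E'
from h import *
for sl,h in((.075,.070),(.075,.024)): plan(at(sl,h),97.4,30,7.4,(sl,h))
s=robot.state();print(s["eef_pos"],s["joint_velocities"].round(3))
for n in("scene","side"):
    m=robot.camera_model(n);im=robot.read_camera(n);u,v=proj(m,at(.06,.02));u,v=int(u),int(v)
    cv2.imwrite(f"pics/t_{n}.png",cv2.resize(im[v-60:v+60,u-70:u+70],None,fx=2.8,fy=2.8,interpolation=2))
cv2.imwrite("pics/p3.png",np.hstack([cv2.imread("pics/t_scene.png"),cv2.imread("pics/t_side.png")]))
E
```

```text
time_s: 4.1
eef_pos: [0.5263, -0.1496, 0.2597]
ee_rot: [0.139, 0.694, -0.67, 0.225]
wrist_force: [-0.1, 1.2, -0.6]
opening: 0.0197
time_s: 4.47
eef_pos: [0.5264, -0.1468, 0.2626]
ee_rot: [0.137, 0.694, -0.67, 0.226]
wrist_force: [0.1, -0.5, -0.5]
opening: 0.0197
(0.075, 0.07) dr [ 0.001 -0.003 -0.002] dpos cm [ 0.03 -0.03 -1.05]
(0.075, 0.024) dr [ 0.001 -0.003 -0.002] dpos cm [ 2.31  0.26 -5.03]
[ 0.52637505 -0.14682709  0.26258816] [ 0.002  0.     0.003 -0.005  0.003 -0.001]
```

View pics/p3.png

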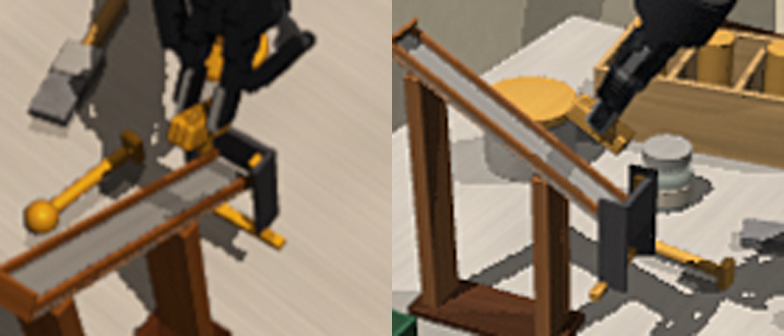

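The foot hangs parallel above the channel with the gate in front of it. Lowering and letting go.

```bash
python3 -m crank '{"dr":[[0,0,0],[0,0,0],[0,0,0],[0,0,0],[0,0,0]],"delta_pos":[[0.8,0.1,-1.8],[1.5,0.2,-3.4],[2.1,0.25,-4.5],[2.3,0.25,-4.95],[2.3,0.25,-4.95]],"grip":[0,0,0,0,0]}'; python3 -m crank '{"dr":[[0,0,0],[0,0,0],[0,0,0]],"delta_pos":[[0,0,0],[0,0,0],[0,0,0]],"grip":[0.45,0.45,0.45]}'; python3 -m crank '{"dr":[[0,0,0],[0,0,0],[0,0,0],[0,0,0],[0,0,0]],"delta_pos":[[-1.2,0,2],[-3,-0.3,5],[-4,-0.3,8],[-4,-0.3,10],[-4,-0.3,10]],"grip":[0.6,0.6,0.6,0.6,0.6]}'; python3 - <<'E'
from h import *
for n in("scene","side"):
    m=robot.camera_model(n);im=robot.read_camera(n);u,v=proj(m,at(.04,.02));u,v=int(u),int(v)
    cv2.imwrite(f"pics/t_{n}.png",cv2.resize(im[v-60:v+60,u-70:u+70],None,fx=2.8,fy=2.8,interpolation=2))
cv2.imwrite("pics/p4.png",np.hstack([cv2.imread("pics/t_scene.png"),cv2.imread("pics/t_side.png")]))
feet();plan([.426,.135,.17],90+13)
E
```

```text
time_s: 5.2
eef_pos: [0.5485, -0.1445, 0.2111]
ee_rot: [0.137, 0.694, -0.67, 0.225]
wrist_force: [0.3, -0.2, -0.3]
opening: 0.0199
time_s: 5.58
eef_pos: [0.5484, -0.1448, 0.2114]
ee_rot: [0.137, 0.694, -0.67, 0.225]
wrist_force: [-0.5, 0.4, 0.9]
opening: 0.0383
time_s: 6.2
eef_pos: [0.5091, -0.1482, 0.3137]
ee_rot: [0.138, 0.693, -0.67, 0.227]
wrist_force: [0.0, -0.5, 0.4]
opening: 0.0512
scene [427. 133.  16.] 11.2 193.0
side [424. 137.  16.] 11.3 239.5
 dr [-0.095  0.508  0.096] dpos cm [ -8.18  28.22 -13.89]
```

View pics/p4.png

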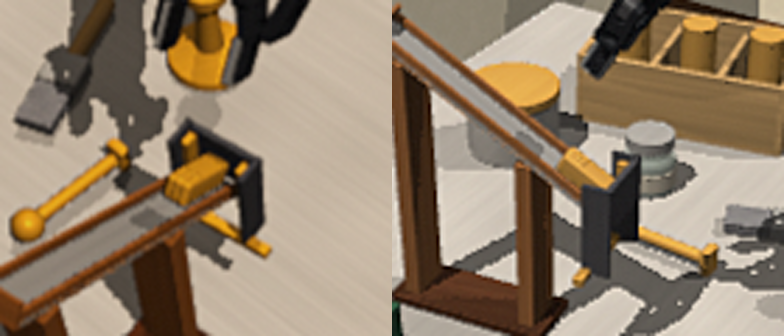

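The first foot lies in the channel against the gate. Now the second.

```bash
python3 -m crank '{"dr":[[-0.02,0.1,0.02],[-0.04,0.22,0.04],[-0.06,0.34,0.05],[-0.08,0.45,0.07],[-0.095,0.508,0.085]],"delta_pos":[[-1.5,5.5,0],[-3,11,0],[-5,17,-3],[-7,23,-8],[-8.1,28.2,-13]],"grip":[0.6,0.6,0.6,0.6,0.6]}'; python3 -m crank '{"dr":[[0,0,0],[0,0,0],[0,0,0]],"delta_pos":[[0,0,0],[0,0,0],[0,0,0]],"grip":[0.6,0.6,0.6]}'; python3 - <<'E'
from h import *
w=robot.camera_model("wrist");im=robot.read_camera("wrist")
for c in blobs(im,(12,120,90),(28,255,255),300):
    r=cv2.minAreaRect(c);p=onz(w,*r[0],.022);print(np.round(p*1000),r[1],r[2])
plan([.426,.135,.018],90+12.5)
E
```

```text
time_s: 7.02
eef_pos: [0.4335, 0.1104, 0.2028]
ee_rot: [0.077, -0.701, 0.705, -0.077]
wrist_force: [2.0, 1.0, 0.3]
opening: 0.0511
time_s: 7.4
eef_pos: [0.4345, 0.1075, 0.2059]
ee_rot: [0.074, -0.702, 0.705, -0.078]
wrist_force: [0.5, -1.0, 0.9]
opening: 0.0511
[ 318. -291.   22.] (46.0, 19.0) 90.0
[155. 390.  22.] (92.014404296875, 64.11112213134766) 48.36646270751953
[ 501. -183.   22.] (36.020347595214844, 14.826054573059082) 5.710592269897461
[428. 133.  22.] (58.0, 21.0) 90.0
 dr [0.004 0.006 0.004] dpos cm [ -0.85   2.76 -18.81]
```

```bash
python3 -m crank '{"dr":[[0,0,0],[0,0,0],[0,0,0],[0,0,0],[0,0,0]],"delta_pos":[[-0.75,2.65,-5],[-0.75,2.65,-10],[-0.75,2.65,-15],[-0.75,2.65,-18.7],[-0.75,2.65,-18.7]],"grip":[0.6,0.6,0.6,0.6,0.6]}'; python3 -m crank '{"dr":[[0,0,0],[0,0,0],[0,0,0],[0,0,0],[0,0,0]],"delta_pos":[[0,0,0],[0,0,0],[0,0,0],[0,0,0],[0,0,0]],"grip":[0.6,0,0,0,0]}' 60;  python3 -m crank '{"dr":[[0,0,0],[0,0,0],[0,0,0],[0,0,0],[0,0,0]],"delta_pos":[[0,0,3],[0,0,9],[0,0,15],[0,0,21],[0,0,27]],"grip":[0,0,0,0,0]}'; python3 -m crank '{"dr":[[0,0,0],[0,0,0],[0,0,0]],"delta_pos":[[0,0,0],[0,0,0],[0,0,0]],"grip":[0,0,0]}'
python3 - <<'E'
from h import *
for sl,h in((.14,.070),(.14,.024)): plan(at(sl,h),97.4,30,7.4,(sl,h))
feet()
E
```

```text
time_s: 8.07
eef_pos: [0.4237, 0.1336, 0.0154]
ee_rot: [0.077, -0.701, 0.705, -0.075]
wrist_force: [0.1, -0.4, -0.4]
opening: 0.0514
time_s: 8.7
eef_pos: [0.4283, 0.1353, 0.0202]
ee_rot: [0.074, -0.701, 0.704, -0.079]
wrist_force: [-0.4, -1.1, 6.3]
opening: 0.02
time_s: 9.32
eef_pos: [0.4259, 0.1351, 0.2901]
ee_rot: [0.075, -0.702, 0.704, -0.078]
wrist_force: [1.4, 0.4, 0.2]
opening: 0.0201
time_s: 9.7
eef_pos: [0.4252, 0.1349, 0.2855]
ee_rot: [0.077, -0.701, 0.704, -0.076]
wrist_force: [0.2, 0.4, -0.6]
opening: 0.0203
(0.14, 0.07) dr [ 0.094 -0.517 -0.085] dpos cm [ 15.73 -27.48  -0.09]
(0.14, 0.024) dr [ 0.094 -0.517 -0.085] dpos cm [ 18.01 -27.18  -4.07]
```

```bash
python3 -m crank '{"dr":[[0.02,-0.1,-0.02],[0.04,-0.2,-0.03],[0.06,-0.3,-0.05],[0.08,-0.4,-0.07],[0.094,-0.517,-0.085]],"delta_pos":[[3,-5,0.5],[6,-10,0.5],[9,-15,0.5],[12,-20,0.5],[15,-25,0.5]],"grip":[0,0,0,0,0]}'; python3 -m crank '{"dr":[[0,0,0],[0,0,0],[0,0,0]],"delta_pos":[[0.7,-2.5,0],[0.7,-2.5,0],[0.7,-2.5,0]],"grip":[0,0,0]}'
python3 - <<'E'
from h import *
for sl,h in((.14,.070),(.14,.024)): plan(at(sl,h),97.4,30,7.4,(sl,h))
E
```

```text
time_s: 10.42
eef_pos: [0.5764, -0.1167, 0.2915]
ee_rot: [0.141, 0.693, -0.669, 0.228]
wrist_force: [0.3, 0.3, -0.7]
opening: 0.0199
time_s: 10.8
eef_pos: [0.5826, -0.1393, 0.2916]
ee_rot: [0.14, 0.694, -0.669, 0.227]
wrist_force: [-0.0, 0.5, -0.7]
opening: 0.0199
(0.14, 0.07) dr [-0.001  0.002  0.   ] dpos cm [-0.01 -0.06 -0.7 ]
(0.14, 0.024) dr [-0.001  0.002  0.   ] dpos cm [ 2.27  0.23 -4.68]
```

```bash
python3 -m crank '{"dr":[[0,0,0],[0,0,0],[0,0,0],[0,0,0],[0,0,0]],"delta_pos":[[0.8,0.1,-1.7],[1.5,0.2,-3.2],[2.1,0.25,-4.2],[2.25,0.25,-4.6],[2.25,0.25,-4.6]],"grip":[0,0,0,0,0]}'; python3 -m crank '{"dr":[[0,0,0],[0,0,0],[0,0,0]],"delta_pos":[[0,0,0],[0,0,0],[0,0,0]],"grip":[0.45,0.45,0.45]}'; python3 -m crank '{"dr":[[0,0,0],[0,0,0],[0,0,0],[0,0,0],[0,0,0]],"delta_pos":[[-1.2,0,2],[-3,-0.3,5],[-4,-0.3,8],[-6,-0.3,10],[-8,5,10]],"grip":[0.6,0.6,0.6,0.8,1]}'; python3 - <<'E'
from h import *
ms=robot.camera_model("scene")
for n in("scene","side"):
    m=robot.camera_model(n);im=robot.read_camera(n);u,v=proj(m,at(.06,.02));u,v=int(u),int(v)
    cv2.imwrite(f"pics/t_{n}.png",cv2.resize(im[v-60:v+60,u-70:u+70],None,fx=2.8,fy=2.8,interpolation=2))
    for c in blobs(im,(55,80,30),(85,255,255),800):
        print(n,cv2.approxPolyDP(c,4,True)[:,0].tolist())
cv2.imwrite("pics/p5.png",np.hstack([cv2.imread("pics/t_scene.png"),cv2.imread("pics/t_side.png")]))
feet()
E
```

```text
time_s: 11.42
eef_pos: [0.6056, -0.1372, 0.2462]
ee_rot: [0.14, 0.693, -0.669, 0.228]
wrist_force: [0.2, -0.7, -0.6]
opening: 0.0203
time_s: 11.8
eef_pos: [0.6058, -0.1377, 0.2474]
ee_rot: [0.14, 0.693, -0.67, 0.228]
wrist_force: [0.3, -0.9, -0.1]
opening: 0.0384
time_s: 12.42
eef_pos: [0.5262, -0.0902, 0.3494]
ee_rot: [0.143, 0.691, -0.671, 0.227]
wrist_force: [-0.8, 1.0, -0.3]
opening: 0.0838
scene [[442, 346], [380, 416], [414, 449], [475, 373]]
scene [[281, 314], [261, 336], [276, 349], [265, 345], [327, 389], [330, 401], [351, 367]]
scene [[407, 293], [467, 339], [474, 327], [489, 324], [423, 276]]
side [[326, 346], [303, 335], [255, 386], [260, 388], [249, 393], [276, 409]]
side [[136, 320], [145, 342], [168, 358], [199, 358], [203, 349], [209, 354], [204, 360], [213, 364], [225, 349], [227, 358], [217, 367], [222, 371], [233, 361], [233, 338], [168, 299]]
side [[257, 234], [237, 226], [190, 263], [193, 289], [212, 298], [214, 292], [215, 297], [257, 259]]
```

View pics/p5.png

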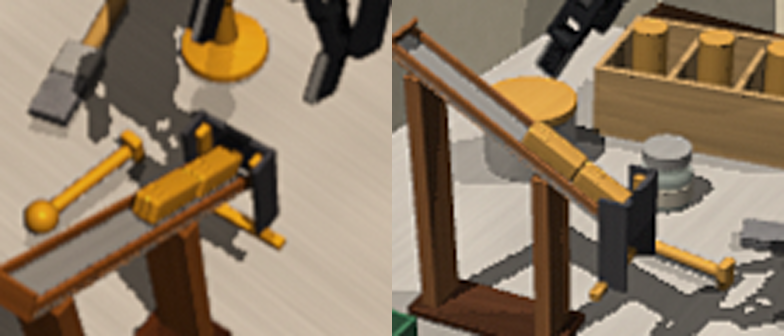

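Both feet are lined up behind the shut gate and none are left on the table. Next the tin: centre about (670,97), yaw about 92°. I'll grip it near its +y end.

```bash
python3 - <<'E'
from h import *
plan([.668,.157,.20],2)
print(np.round(R.from_quat(robot.state()["ee_rot"]).as_matrix()[:,2],2),robot.state()["joints"].round(2))
E
```

```text
dr [-0.441  0.376  1.438] dpos cm [ 14.24  24.4  -14.76]
[ 0.13 -0.99  0.  ] [-0.45 -0.41 -0.19  1.34  0.28  2.62]
```

```bash
python3 -m crank '{"dr":[[-0.05,0.04,0.16],[-0.1,0.09,0.33],[-0.15,0.13,0.5],[-0.2,0.17,0.66],[-0.26,0.22,0.83]],"delta_pos":[[0,4,-1],[1,8,-2],[3,12,-3],[5,16,-4],[7,19,-5]],"grip":[1,1,1,1,1]}'; python3 -m crank '{"dr":[[-0.05,0.04,0.16],[-0.1,0.09,0.33],[-0.15,0.13,0.5],[-0.18,0.155,0.61],[-0.18,0.155,0.61]],"delta_pos":[[1,1,-2],[3,2,-4],[5,4,-6],[7,5,-8],[7,5,-8]],"grip":[1,1,1,1,1]}';  python3 -m crank '{"dr":[[0,0,0],[0,0,0]],"delta_pos":[[0,0,0],[0,0,0]],"grip":[1,1]}'; python3 - <<'E'
from h import *
plan([.668,.157,.058],2)
print(np.round(R.from_quat(robot.state()["ee_rot"]).as_matrix(),2),robot.state()["joints"].round(2))
w=robot.camera_model("wrist");im=robot.read_camera("wrist");cv2.imwrite("pics/w6.png",im)
for n in("scene","side"):
    m=robot.camera_model(n);i2=robot.read_camera(n)
    for c in blobs(i2,(55,80,30),(85,255,255),800):print(n,cv2.approxPolyDP(c,4,True)[:,0].tolist())
E
```

```text
time_s: 13.25
eef_pos: [0.597, 0.1031, 0.2957]
ee_rot: [-0.254, 0.62, -0.613, 0.419]
wrist_force: [1.7, -1.2, 0.3]
opening: 0.0854
time_s: 13.88
eef_pos: [0.6661, 0.1528, 0.2095]
ee_rot: [0.51, -0.492, 0.49, -0.508]
wrist_force: [-0.3, 0.6, -0.8]
opening: 0.0855
time_s: 14.12
eef_pos: [0.6659, 0.1517, 0.2188]
ee_rot: [-0.507, 0.49, -0.493, 0.511]
wrist_force: [0.5, -0.1, 0.3]
opening: 0.0855
 dr [-0.001  0.007  0.   ] dpos cm [  0.21   0.53 -16.08]
[[ 0.03  0.01  1.  ]
 [-1.    0.    0.03]
 [-0.   -1.    0.01]] [ 0.13  0.47  0.57  1.66 -0.    1.66]
scene [[442, 346], [380, 416], [414, 449], [475, 373]]
scene [[281, 314], [262, 335], [278, 350], [268, 351], [330, 401], [351, 367], [328, 350], [321, 364], [309, 369], [299, 357], [311, 336]]
scene [[407, 293], [467, 339], [474, 327], [489, 324], [423, 276]]
side [[326, 346], [303, 335], [249, 393], [276, 409]]
side [[136, 320], [145, 342], [168, 358], [199, 358], [196, 355], [204, 350], [209, 354], [204, 360], [212, 364], [225, 349], [227, 358], [217, 367], [222, 371], [233, 361], [233, 338], [168, 299]]
side [[256, 233], [236, 227], [190, 263], [193, 289], [214, 298], [257, 259]]
```

View pics/w6.png

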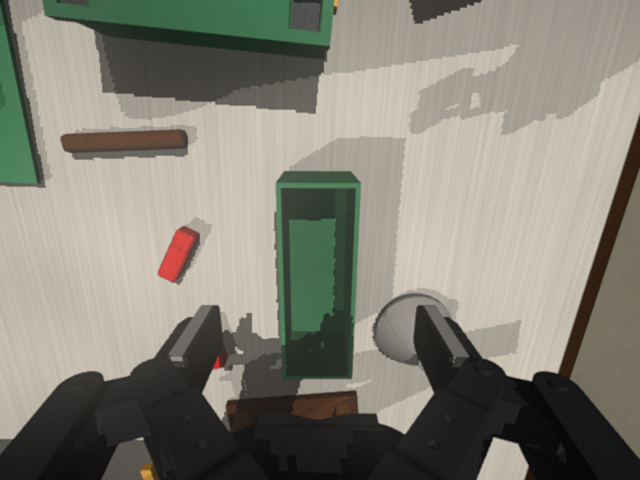

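```bash
python3 - <<'E'
from h import *
w=robot.camera_model("wrist");print(np.array(w["cam_to_world"])[:3,3].round(3))
for p in((276,186),(359,187),(284,378),(354,378),(319,187),(319,378)):print(p,np.round(onz(w,*p,.086)*1000))
print(robot.state()["eef_pos"])
E
```

```text
[0.662 0.233 0.353]
(276, 186) [632. 188.  86.]
(359, 187) [698. 190.  86.]
(284, 378) [639.   2.  86.]
(354, 378) [707.   4.  86.]
(319, 187) [666. 189.  86.]
(319, 378) [673.   3.  86.]
[0.66573894 0.15200504 0.21880395]
```

Tin rim corners in the wrist view give centre (669,97), yaw 92°, 68×187 mm, which matches. Going down to grip.

```bash
python3 -m crank '{"dr":[[0,0.005,0],[0,0.007,0],[0,0.007,0],[0,0.007,0],[0,0.007,0]],"delta_pos":[[0.1,0.45,-5],[0.1,0.45,-10],[0.1,0.45,-14],[0.1,0.45,-16],[0.1,0.45,-16]],"grip":[1,1,1,1,1]}'; python3 -m crank '{"dr":[[0,0,0],[0,0,0],[0,0,0],[0,0,0],[0,0,0]],"delta_pos":[[0,0,0],[0,0,0],[0,0,0],[0,0,0],[0,0,0]],"grip":[1,0.6,0.6,0.6,0.6]}' 100; python3 -m crank '{"dr":[[0,0,0],[0,0,0],[0,0,0]],"delta_pos":[[0,0,0],[0,0,0],[0,0,0]],"grip":[0.6,0.6,0.6]}'; python3 -c "
from h import *
s=robot.state();print(s['eef_pos'],s['opening'],s['wrist_force'])"
```

```text
time_s: 14.9
eef_pos: [0.6654, 0.1567, 0.0555]
ee_rot: [0.51, -0.492, 0.489, -0.508]
wrist_force: [0.7, 0.4, 0.4]
opening: 0.0853
time_s: 15.52
eef_pos: [0.6689, 0.1574, 0.0602]
ee_rot: [-0.508, 0.49, -0.491, 0.51]
wrist_force: [1.9, -0.1, 5.7]
opening: 0.0663
time_s: 15.9
eef_pos: [0.6689, 0.1575, 0.0602]
ee_rot: [-0.508, 0.49, -0.491, 0.51]
wrist_force: [1.3, 0.4, 6.2]
opening: 0.0666
[0.66890907 0.15745551 0.06022388] 0.0666108737269504 [1.26465875 0.42551328 6.2485167 ]
```

```bash
python3 -m crank '{"dr":[[0,0,0],[0,0,0],[0,0,0],[0,0,0],[0,0,0]],"delta_pos":[[0,0,3],[0,0,8],[0,0,13],[-2,0,18],[-6,-0.5,18]],"grip":[0.6,0.6,0.6,0.6,0.6]}';  python3 -m crank '{"dr":[[0,0,0],[0,0,0],[0,0,0.1],[0,0,0.2],[0,0,0.35]],"delta_pos":[[-4,-0.5,0],[-8,-1,0],[-13,-2,0],[-18,-3,0],[-22,-3,0]],"grip":[0.6,0.6,0.6,0.6,0.6]}'; python3 -m crank '{"dr":[[0,0,0.15],[0,0,0.3],[0,0,0.45],[0,0,0.6],[0,0,0.75]],"delta_pos":[[-2,0,0],[-4,0,0],[-6,0,0],[-6.5,0,0],[-6.5,0,0]],"grip":[0.6,0.6,0.6,0.6,0.6]}'; python3 - <<'E'
from h import *
plan(chute(-.175,0,.20),97.4)
s=robot.state();print(s["joints"].round(2),np.round(R.from_quat(s["ee_rot"]).as_matrix()[:,2],2))
E
```

```text
time_s: 16.52
eef_pos: [0.6102, 0.1525, 0.2432]
ee_rot: [-0.506, 0.489, -0.493, 0.512]
wrist_force: [0.1, 0.0, -2.2]
opening: 0.0667
time_s: 17.15
eef_pos: [0.3846, 0.1216, 0.2367]
ee_rot: [0.588, -0.394, 0.393, -0.587]
wrist_force: [-0.2, 0.4, -2.0]
opening: 0.0666
time_s: 17.77
eef_pos: [0.321, 0.1221, 0.2368]
ee_rot: [0.692, -0.151, 0.15, -0.69]
wrist_force: [-0.2, -0.1, -2.0]
opening: 0.0664
 dr [ 0.002 -0.001  0.558] dpos cm [  0.25 -29.56  -3.68]
[ 0.17 -0.43 -0.31  1.69 -0.    0.6 ] [ 0.42  0.91 -0.  ]
```

```bash
python3 -m crank '{"dr":[[0,0,0.15],[0,0,0.3],[0,0,0.45],[0,0,0.558],[0,0,0.558]],"delta_pos":[[0,0,0],[0,-4,0],[0,-9,0],[0,-14,0],[0.2,-18,0]],"grip":[0.6,0.6,0.6,0.6,0.6]}';  python3 -m crank '{"dr":[[0,0,0],[0,0,0],[0,0,0],[0,0,0],[0,0,0]],"delta_pos":[[0,-4,0],[0,-8,0],[0,-11.5,0],[0,-11.5,0],[0,-11.5,0]],"grip":[0.6,0.6,0.6,0.6,0.6]}'; python3 - <<'E'
from h import *
plan(chute(-.175,0,.067),97.4)
ms=robot.camera_model("scene");md=robot.camera_model("side")
for n in("scene","side"):
    im=robot.read_camera(n);cv2.imwrite(f"pics/q_{n}.png",im)
    for c in blobs(im,(55,80,30),(85,255,255),500):print(n,cv2.approxPolyDP(c,3,True)[:,0].tolist())
a=cv2.imread("pics/q_scene.png")[120:270,150:350];b=cv2.imread("pics/q_side.png")[120:270,240:440]
cv2.imwrite("pics/p7.png",np.hstack([cv2.resize(a,None,fx=2,fy=2),cv2.resize(b,None,fx=2,fy=2)]))
E
```

```text
time_s: 18.4
eef_pos: [0.3232, -0.0595, 0.2368]
ee_rot: [0.707, 0.044, -0.044, -0.705]
wrist_force: [1.3, -0.1, -1.6]
opening: 0.0663
time_s: 19.02
eef_pos: [0.3233, -0.1726, 0.2366]
ee_rot: [0.707, 0.043, -0.044, -0.705]
wrist_force: [0.1, -0.9, -1.1]
opening: 0.0667
 dr [ 0.002 -0.001  0.006] dpos cm [ 1.000e-02 -1.000e-01 -1.696e+01]
scene [[441, 345], [380, 416], [414, 449], [475, 373]]
scene [[407, 293], [467, 339], [474, 327], [489, 324], [423, 276]]
scene [[302, 131], [262, 173], [269, 178], [263, 178], [265, 196], [288, 208], [334, 151], [334, 146], [326, 155], [323, 144], [311, 157], [310, 149], [305, 150]]
side [[326, 346], [303, 335], [249, 393], [276, 409]]
side [[136, 320], [145, 342], [168, 358], [179, 354], [199, 358], [196, 355], [204, 350], [209, 354], [204, 360], [213, 364], [212, 360], [225, 349], [228, 357], [217, 367], [222, 371], [233, 361], [233, 338], [168, 299]]
side [[339, 170], [338, 199], [408, 217], [417, 203], [420, 175], [408, 173], [403, 196], [395, 198], [391, 169], [349, 159]]
```

View pics/p7.png

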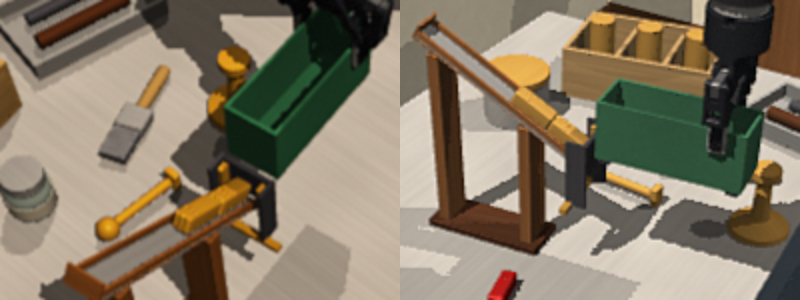

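```bash
python3 - <<'E'
from h import *
ms=robot.camera_model("scene");md=robot.camera_model("side");s=robot.state();print(s["eef_pos"])
print(two(ms,(288.3,185),md,(339.5,169.5)),two(ms,(263,172.5),md,(349,159.5)))
# gate corners with the same eye
ca,sa=np.cos(CY),np.sin(CY)
z=s["eef_pos"][2]+.026
for y in(.034,-.034):
    P=np.array([s["eef_pos"][0]+ca*.155-sa*y,s["eef_pos"][1]+sa*.155+ca*y,z]);print(P,proj(ms,P),proj(md,P))
E
```

```text
[ 0.32357811 -0.17219835  0.23670514]
(array([ 0.46903762, -0.1236432 ,  0.26432684]), np.float64(0.00027652871793435455)) (array([ 0.47815124, -0.18740727,  0.26101999]), np.float64(0.0018582128843917017))
[ 0.47290809 -0.11851821  0.26270514] (np.float64(288.90315086853604), np.float64(187.804823485061)) (np.float64(336.97155937679753), np.float64(170.5871417710698))
[ 0.48166619 -0.18595185  0.26270514] (np.float64(262.3917106697737), np.float64(173.73901571505695)) (np.float64(347.78220961767875), np.float64(158.50707235573364))
```

The tin is level (free-end rim measured at 263 mm, 263 expected) and lined up with the chute. Lowering it, then sliding it under the bar.

```bash
python3 -m crank '{"dr":[[0,0,0.006],[0,0,0.006],[0,0,0.006],[0,0,0.006],[0,0,0.006]],"delta_pos":[[0,0,-5],[0,0,-10],[0,0,-14],[0,0,-16.9],[0,0,-16.9]],"grip":[0.6,0.6,0.6,0.6,0.6]}';  python3 -m crank '{"dr":[[0,0,0],[0,0,0]],"delta_pos":[[0,0,0],[0,0,0]],"grip":[0.6,0.6]}'; python3 - <<'E'
from h import *
plan(chute(-.110,0,.067),97.4)
E
```

```text
time_s: 19.75
eef_pos: [0.3217, -0.1705, 0.0652]
ee_rot: [-0.705, -0.045, 0.048, 0.706]
wrist_force: [0.5, -0.0, -1.3]
opening: 0.0666
time_s: 20.0
eef_pos: [0.325, -0.1738, 0.0697]
ee_rot: [0.708, 0.047, -0.045, -0.704]
wrist_force: [0.1, -0.3, -2.2]
opening: 0.0663
 dr [ 0.005  0.003 -0.001] dpos cm [ 6.29  0.86 -0.27]
```

```bash
python3 -m crank '{"dr":[[0,0,0],[0,0,0],[0,0,0],[0,0,0],[0,0,0]],"delta_pos":[[0,0,-0.2],[2,0.3,-0.2],[4,0.5,-0.2],[6.4,0.85,-0.2],[6.4,0.85,-0.2]],"grip":[0.6,0.6,0.6,0.6,0.6]}';  python3 -m crank '{"dr":[[0,0,0],[0,0,0]],"delta_pos":[[0,0,0],[0,0,0]],"grip":[0.6,0.6]}'; python3 - <<'E'
from h import *
plan(chute(-.110,0,.117),97.4)
a=robot.read_camera("scene")[140:290,170:370];b=robot.read_camera("side")[120:270,230:430]
cv2.imwrite("pics/p8.png",np.hstack([cv2.resize(a,None,fx=2,fy=2),cv2.resize(b,None,fx=2,fy=2)]))
E
```

```text
time_s: 20.62
eef_pos: [0.3891, -0.1647, 0.0663]
ee_rot: [0.707, 0.047, -0.046, -0.704]
wrist_force: [0.1, 0.2, -2.6]
opening: 0.0666
time_s: 20.88
eef_pos: [0.3869, -0.1645, 0.0656]
ee_rot: [0.707, 0.045, -0.046, -0.705]
wrist_force: [0.2, -0.2, -1.3]
opening: 0.0665
 dr [ 0.003 -0.001  0.   ] dpos cm [ 0.1  -0.06  5.14]
```

View pics/p8.png

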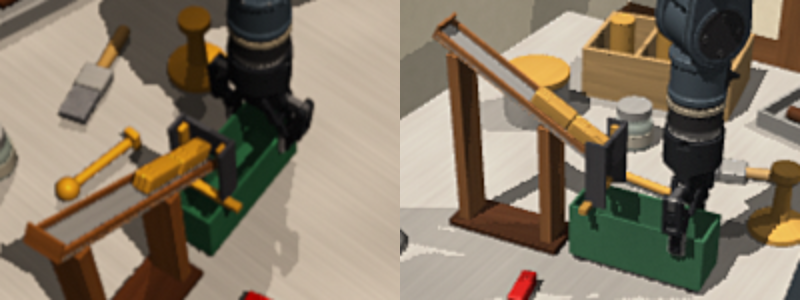

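The bar lies across the tin's rims and the feet wait behind the gate. Raising.

```bash
python3 -m crank '{"dr":[[0,0,0],[0,0,0],[0,0,0],[0,0,0],[0,0,0]],"delta_pos":[[0,0,1],[0,0,2.5],[0,0,4.5],[0,0,5.0],[0,0,5.0]],"grip":[0.6,0.6,0.6,0.6,0.6]}';  python3 -m crank '{"dr":[[0,0,0],[0,0,0],[0,0,0],[0,0,0],[0,0,0]],"delta_pos":[[0,0,0],[0,0,0],[0,0,0],[0,0,0],[0,0,0]],"grip":[0.6,0.6,0.6,0.6,0.6]}'; python3 - <<'E'
from h import *
s=robot.state();print(s["eef_pos"],s["wrist_force"])
a=robot.read_camera("scene")[140:290,170:370];b=robot.read_camera("side")[120:270,230:430]
cv2.imwrite("pics/p9.png",np.hstack([cv2.resize(a,None,fx=2,fy=2),cv2.resize(b,None,fx=2,fy=2)]))
E
```

```text
time_s: 21.6
eef_pos: [0.3882, -0.1649, 0.1164]
ee_rot: [0.707, 0.046, -0.045, -0.704]
wrist_force: [2.2, 0.6, -11.2]
opening: 0.0666
time_s: 22.22
eef_pos: [0.3876, -0.1644, 0.1155]
ee_rot: [0.707, 0.046, -0.046, -0.705]
wrist_force: [0.2, -0.6, -4.0]
opening: 0.0668
[ 0.38757196 -0.16438868  0.11549744] [ 0.22042107 -0.64108765 -4.03951598]
```

View pics/p9.png

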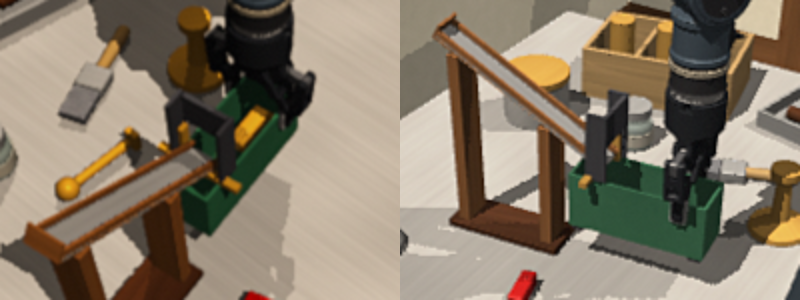

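The channel is empty and a foot shows in the tin. The force of -4.0 N fits tin, gate and two feet. Lower so the gate shuts, back out, then lift.

```bash
python3 -m crank '{"dr":[[0,0,0],[0,0,0],[0,0,0],[0,0,0],[0,0,0]],"delta_pos":[[0,0,-1.5],[0,0,-3],[0,0,-4.5],[0,0,-4.9],[0,0,-4.9]],"grip":[0.6,0.6,0.6,0.6,0.6]}';  python3 -m crank '{"dr":[[0,0,0],[0,0,0],[0,0,0],[0,0,0],[0,0,0]],"delta_pos":[[0,0,0],[-2,-0.3,0],[-4,-0.5,0],[-6.5,-0.85,0],[-7,-0.9,0]],"grip":[0.6,0.6,0.6,0.6,0.6]}';  python3 -m crank '{"dr":[[0,0,0],[0,0,0],[0,0,0],[0,0,0],[0,0,0]],"delta_pos":[[0,0,3],[0,0,8],[0,0,13],[0,0,18],[0,0,18.5]],"grip":[0.6,0.6,0.6,0.6,0.6]}'; python3 - <<'E'
from h import *
s=robot.state();print(s["eef_pos"],s["wrist_force"])
ms=robot.camera_model("scene");md=robot.camera_model("side")
for n,m in(("scene",ms),("side",md)):
    im=robot.read_camera(n);cv2.imwrite(f"pics/r_{n}.png",im)
    for c in blobs(im,(55,80,30),(85,255,255),500):print(n,cv2.approxPolyDP(c,3,True)[:,0].tolist())
    u,v=proj(m,[.49,-.152,.196]);g=cv2.cvtColor(cv2.imread(f"pics/{n}0.png"),6);h=cv2.cvtColor(im,6);u,v=int(u),int(v)
    print("gate diff",np.abs(g[v-8:v+12,u-10:u+10].astype(int)-h[v-8:v+12,u-10:u+10]).mean())
feet()
E
```

```text
time_s: 22.95
eef_pos: [0.3874, -0.1643, 0.0661]
ee_rot: [0.706, 0.045, -0.046, -0.705]
wrist_force: [0.5, -0.4, -2.9]
opening: 0.0658
time_s: 23.58
eef_pos: [0.3172, -0.1738, 0.0672]
ee_rot: [0.707, 0.045, -0.045, -0.704]
wrist_force: [0.2, 0.3, -3.2]
opening: 0.0664
time_s: 24.2
eef_pos: [0.3203, -0.1751, 0.2567]
ee_rot: [0.709, 0.049, -0.043, -0.702]
wrist_force: [-0.8, -0.9, -3.2]
opening: 0.0664
[ 0.32026066 -0.17511689  0.25668306] [-0.7652388  -0.94065492 -3.16063845]
scene [[441, 345], [380, 416], [414, 449], [475, 373]]
scene [[407, 293], [467, 339], [474, 327], [489, 324], [423, 276]]
scene [[302, 124], [262, 165], [264, 188], [287, 201], [334, 146], [333, 141], [327, 147], [324, 136], [300, 163], [295, 154], [305, 141]]
gate diff 31.095
side [[326, 346], [303, 335], [249, 393], [276, 409]]
side [[136, 320], [145, 342], [168, 358], [179, 354], [199, 358], [196, 355], [204, 350], [209, 354], [204, 360], [212, 364], [225, 349], [228, 357], [217, 367], [222, 371], [233, 361], [233, 338], [168, 299]]
side [[341, 163], [341, 193], [407, 210], [413, 209], [420, 197], [424, 169], [410, 167], [406, 190], [395, 188], [395, 162], [350, 153]]
gate diff 19.8175
```

Force is steady at about -3.2 N, so both feet are in the tin. Now to measure the box's recesses precisely in both views.

```bash
python3 - <<'E'
from h import *
from itertools import combinations
for n in("scene","side"):
    m=robot.camera_model(n);im=cv2.imread(f"pics/r_{n}.png");g=cv2.cvtColor(im,cv2.COLOR_BGR2HSV)
    print(n)
    k0=np.zeros(g.shape[:2],np.uint8)
    cor=np.array([proj(m,[.571+np.cos(a)*x-np.sin(a)*y,.341+np.sin(a)*x+np.cos(a)*y,.072]) for a in[np.radians(-4.2)] for x,y in((.1,.042),(.1,-.042),(-.1,-.042),(-.1,.042))]).astype(np.int32)
    cv2.fillPoly(k0,[cor],255)
    for lohi in(((0,0,0),(180,110,120)),):
        k=cv2.inRange(g,*lohi)&k0
        c,_=cv2.findContours(k,0,1)
        for x in c:
            if cv2.contourArea(x)>15:
                M=cv2.moments(x);u,v=M["m10"]/M["m00"],M["m01"]/M["m00"];print(round(u,1),round(v,1),cv2.contourArea(x),np.round(onz(m,u,v,.072)*1000,1))
    x0,y0=cor.min(0)-15;x1,y1=cor.max(0)+25
    cv2.imwrite(f"pics/bx_{n}.png",cv2.resize(im[y0:y1,x0:x1],(390,390),interpolation=2));print(x0,y0,x1,y1)
cv2.imwrite("pics/p10.png",np.hstack([cv2.imread("pics/bx_scene.png"),cv2.imread("pics/bx_side.png")]))
E
```

```text
scene
412.8 434.0 112.0 [656.1 359.9  72. ]
393.4 416.3 102.0 [653.5 312.2  72. ]
461.8 373.2 86.5 [490.9 369.7  72. ]
442.8 357.4 80.0 [487.9 321.6  72. ]
365 331 499 472
side
202.7 354.9 71.0 [486.6 371.8  72. ]
219.7 340.2 62.0 [483.9 324.2  72. ]
148.6 319.7 52.5 [651.2 361.9  72. ]
165.8 307.0 49.0 [648.5 314.4  72. ]
121 282 256 388
```

The recess centres, corrected for their 6 mm depth, agree between views to 1 mm: box centre (570,340), yaw -3.35°. Carrying the tin over.

```bash
python3 -m crank '{"dr":[[0,0,0],[0,0,0],[0,0,0],[0,0,-0.05],[0,0,-0.1]],"delta_pos":[[0,4,0.5],[0,9,0.5],[0,14,0.5],[0,19,0.5],[0,24,0.5]],"grip":[0.6,0.6,0.6,0.6,0.6]}';  python3 -m crank '{"dr":[[0,0,0],[0,0,0],[0,0,-0.02],[0,0,-0.05],[0,0,-0.08]],"delta_pos":[[1,5,0],[4,10,0],[7,15,0],[10,20,0],[13,25,0]],"grip":[0.6,0.6,0.6,0.6,0.6]}';  python3 -m crank '{"dr":[[0,0,0],[0,0,0],[0,0,0],[0,0,0],[0,0,0]],"delta_pos":[[3,1.5,0],[5.5,2.5,0],[5.5,2.5,0],[5.5,2.5,0],[5.5,2.5,0]],"grip":[0.6,0.6,0.6,0.6,0.6]}'; python3 - <<'E'
from h import *
plan([.5093,.3433,.160],86.65)
E
```

```text
time_s: 25.02
eef_pos: [0.3165, 0.0682, 0.2543]
ee_rot: [0.708, 0.008, -0.011, -0.706]
wrist_force: [0.8, 0.4, -2.8]
opening: 0.0662
time_s: 25.65
eef_pos: [0.4473, 0.3181, 0.2537]
ee_rot: [0.709, -0.02, 0.016, -0.705]
wrist_force: [0.8, 0.7, -2.1]
opening: 0.0663
time_s: 26.28
eef_pos: [0.5017, 0.3411, 0.2563]
ee_rot: [0.708, -0.019, 0.017, -0.706]
wrist_force: [0.5, 0.7, -2.5]
opening: 0.0664
 dr [ 0.003 -0.002 -0.008] dpos cm [ 0.76  0.22 -9.63]
```

```bash
python3 -m crank '{"dr":[[0.003,-0.002,-0.008],[0.003,-0.002,-0.008],[0.003,-0.002,-0.008],[0.003,-0.002,-0.008],[0.003,-0.002,-0.008]],"delta_pos":[[0.76,0.22,-4],[0.76,0.22,-8],[0.76,0.22,-9.6],[0.76,0.22,-9.6],[0.76,0.22,-9.6]],"grip":[0.6,0.6,0.6,0.6,0.6]}'; python3 -m crank '{"dr":[[0,0,0],[0,0,0]],"delta_pos":[[0,0,0],[0,0,0]],"grip":[0.6,0.6]}'; python3 - <<'E'
from h import *
plan([.5093,.3433,.126],86.65)
s=robot.state();print(s["eef_pos"])
j=R.from_quat(s["ee_rot"]).as_matrix()[:,2];yaw=np.arctan2(j[1],j[0])-np.pi/2;print(np.degrees(yaw))
ex=np.array([np.cos(yaw),np.sin(yaw),0]);ey=np.array([-np.sin(yaw),np.cos(yaw),0]);e=s["eef_pos"]
for n in("scene","side"):
    m=robot.camera_model(n);im=robot.read_camera(n)
    pr=np.array([proj(m,e+ex*x+ey*y+[0,0,.026]) for x in(.156,-.034) for y in(.034,-.034)]);print(n,"expected",pr.round(1).tolist())
    for c in blobs(im,(55,60,20),(90,255,255),500):print(cv2.approxPolyDP(c,2,True)[:,0].tolist())
    u,v=pr.mean(0).astype(int);cv2.imwrite(f"pics/v_{n}.png",cv2.resize(im[max(0,v-65):max(0,v-65)+130,u-65:u+65],(390,390),interpolation=2));print(u-65,max(0,v-65))
cv2.imwrite("pics/p11.png",np.hstack([cv2.imread("pics/v_scene.png"),cv2.imread("pics/v_side.png")]))
E
```

```text
time_s: 26.9
eef_pos: [0.5111, 0.3443, 0.1631]
ee_rot: [-0.706, 0.019, -0.022, 0.708]
wrist_force: [-0.1, 1.0, -2.8]
opening: 0.066
time_s: 27.15
eef_pos: [0.511, 0.3442, 0.1622]
ee_rot: [-0.706, 0.019, -0.022, 0.707]
wrist_force: [-0.3, 0.1, -3.8]
opening: 0.0664
 dr [-0.001  0.004 -0.   ] dpos cm [-0.17 -0.09 -3.62]
[0.51096287 0.34415007 0.16218033]
-3.347617580382135
scene expected [[425.9, 430.4], [394.9, 402.3], [487.1, 353.4], [456.9, 329.5]]
[[458, 346], [446, 344], [437, 350], [380, 416], [382, 420], [379, 423], [383, 424], [382, 420], [399, 434], [405, 442], [400, 443], [408, 451], [418, 445], [472, 378], [471, 373], [475, 366], [471, 358]]
[[407, 293], [437, 317], [446, 310], [435, 300], [439, 294], [463, 310], [458, 318], [450, 313], [449, 316], [455, 321], [459, 320], [468, 308], [423, 276]]
376 313
side expected [[128.5, 277.6], [155.2, 260.3], [194.3, 317.5], [220.5, 296.9]]
[[328, 347], [303, 335], [249, 394], [276, 409]]
[[132, 277], [139, 306], [147, 311], [136, 320], [147, 344], [168, 358], [174, 355], [199, 358], [196, 355], [204, 350], [209, 354], [204, 360], [212, 364], [212, 360], [225, 349], [227, 358], [217, 367], [221, 371], [233, 361], [233, 339], [221, 331], [225, 326], [220, 298], [197, 285], [191, 290], [186, 303], [201, 312], [195, 317], [187, 312], [188, 323], [185, 325], [175, 318], [175, 314], [162, 307], [156, 290], [158, 284], [163, 285], [169, 281], [168, 267], [156, 262]]
109 223
```

View pics/p11.png

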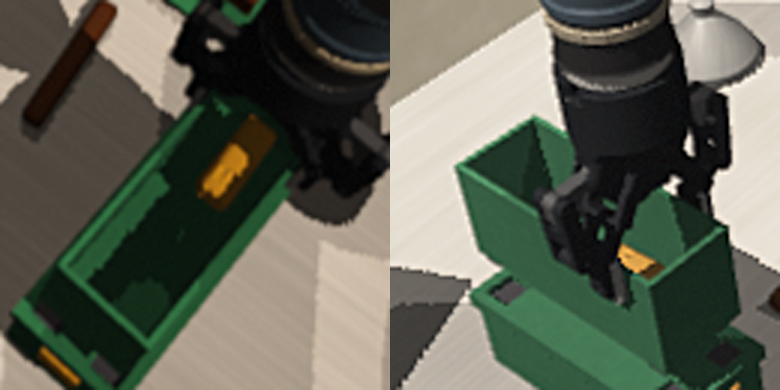

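```bash
python3 - <<'E'
from h import *
ms=robot.camera_model("scene");md=robot.camera_model("side");e=robot.state()["eef_pos"]
yaw=np.radians(-3.35);ex=np.array([np.cos(yaw),np.sin(yaw),0]);ey=np.array([-np.sin(yaw),np.cos(yaw),0])
for p,q,y in(((426,429),(131.7,278),.034),((396,400.3),(157,262.2),-.034)):
    P,er=two(ms,p,md,q);E=e+ex*.156+ey*y+[0,0,.026];d=P-E
    print(np.round(P*1000,1),round(er*1000,1),"meas-exp along,lat,z",np.round([d@ex*1000,d@ey*1000,d[2]*1000],1))
    # single view on expected plane
    for m,u in((ms,p),(md,q)):d=onz(m,*u,E[2])-E;print("  1view",np.round([d@ex*1000,d@ey*1000],1))
for u,y in(((221.7,299),-.034),((196.3,316.5),.034)):
    E=e-ex*.034+ey*y+[0,0,.026];d=onz(md,*u,E[2])-E;print("near 1view",np.round([d@ex*1000,d@ey*1000],1))
E
```

```text
[665.2 366.5 186.1] 3.4 meas-exp along,lat,z [-3.  -2.4 -1.3]
  1view [-1.9 -0.9]
  1view [-5.  -3.3]
[659.9 300.9 185.3] 0.8 meas-exp along,lat,z [-4.4 -0.2 -2. ]
  1view [-4.  -0.5]
  1view [-6.6  1.6]
near 1view [-5.   2.7]
near 1view [-0.1 -4.1]
```

Relative correction is only about 1 mm. Descending onto the recesses and watching the force.

```bash
python3 -m crank '{"dr":[[0,0.004,0],[0,0.004,0],[0,0.004,0],[0,0.004,0],[0,0.004,0]],"delta_pos":[[0.1,0,-1],[0.1,0,-2],[0.1,0,-2.5],[0.1,0,-2.5],[0.1,0,-2.5]],"grip":[0.6,0.6,0.6,0.6,0.6]}'; for i in 1 2 ; do python3 -m crank '{"dr":[[0,0,0],[0,0,0],[0,0,0],[0,0,0]],"delta_pos":[[0,0,-0.2],[0,0,-0.4],[0,0,-0.5],[0,0,-0.5]],"grip":[0.6,0.6,0.6,0.6]}'; done
```

```text
time_s: 27.88
eef_pos: [0.5113, 0.3438, 0.1358]
ee_rot: [-0.707, 0.022, -0.02, 0.707]
wrist_force: [1.3, -0.6, -2.9]
opening: 0.0664
time_s: 28.38
eef_pos: [0.5111, 0.3437, 0.1304]
ee_rot: [0.707, -0.022, 0.02, -0.707]
wrist_force: [-0.7, 0.5, -2.5]
opening: 0.0663
time_s: 28.88
eef_pos: [0.5112, 0.3438, 0.1263]
ee_rot: [-0.707, 0.021, -0.02, 0.707]
wrist_force: [-0.1, -0.4, 1.4]
opening: 0.0659
```

It reached 126 mm, the home height, and only then made contact, so the feet are in the recesses. Release and rise.

```bash
python3 -m crank '{"dr":[[0,0,0],[0,0,0]],"delta_pos":[[0,0,-0.1],[0,0,-0.1]],"grip":[0.6,0.6]}'; python3 -m crank '{"dr":[[0,0,0],[0,0,0],[0,0,0],[0,0,0],[0,0,0]],"delta_pos":[[0,0,0],[0,0,0],[0,0,0],[0,0,0],[0,0,0]],"grip":[0.8,1,1,1,1]}'; python3 -m crank '{"dr":[[0,0,0],[0,0,0],[0,0,0],[0,0,0],[0,0,0]],"delta_pos":[[0,0,2],[0,0,6],[0,0,11],[-3,0,16],[-8,-2,18]],"grip":[1,1,1,1,1]}'; python3 - <<'E'
from h import *
s=robot.state();print(s["eef_pos"],s["joints"].round(2))
for n in("scene","side","wrist"):
    m=robot.camera_model(n);im=robot.read_camera(n);cv2.imwrite(f"pics/x_{n}.png",im)
    for c in blobs(im,(55,60,20),(90,255,255),500):print(n,cv2.approxPolyDP(c,2.5,True)[:,0].tolist())
    for c in blobs(im,(10,100,60),(28,255,255),80):
        r=cv2.minAreaRect(c);p=onz(m,*r[0],.09)
        if .4<p[0]<.7 and .28<p[1]<.4:print(n,"brass in tin",np.round(r[0]),np.round(r[1]),np.round(p,3))
E
```

```text
time_s: 29.12
eef_pos: [0.5113, 0.3437, 0.1263]
ee_rot: [-0.707, 0.021, -0.02, 0.707]
wrist_force: [-4.4, -1.7, 5.4]
opening: 0.0664
time_s: 29.75
eef_pos: [0.5113, 0.3437, 0.1245]
ee_rot: [-0.707, 0.022, -0.02, 0.707]
wrist_force: [-0.4, 0.1, -0.3]
opening: 0.0852
time_s: 30.38
eef_pos: [0.4324, 0.3247, 0.3077]
ee_rot: [-0.706, 0.02, -0.021, 0.708]
wrist_force: [0.0, -0.2, -0.1]
opening: 0.0851
[0.4324262  0.32473691 0.30772359] [0.52 0.12 0.31 1.76 0.   0.58]
scene [[454, 338], [433, 354], [380, 416], [382, 424], [380, 422], [385, 422], [414, 449], [475, 374], [473, 369], [480, 361]]
scene [[422, 276], [407, 294], [474, 344], [489, 323]]
scene brass in tin [449. 371.] [10. 29.] [0.513 0.347 0.09 ]
side [[328, 347], [303, 335], [249, 394], [276, 409]]
side [[135, 290], [142, 315], [136, 323], [147, 344], [168, 358], [189, 355], [212, 364], [212, 360], [225, 349], [227, 358], [217, 367], [221, 371], [233, 361], [233, 338], [225, 333], [222, 311], [161, 275]]
side brass in tin [220. 358.] [ 7. 17.] [0.44 0.37 0.09]
side brass in tin [193. 322.] [20.  7.] [0.551 0.328 0.09 ]
wrist [[304, 237], [304, 325], [308, 353], [305, 380], [309, 381], [309, 418], [312, 417], [312, 372], [322, 371], [324, 304], [322, 300], [313, 298], [314, 275], [330, 275], [330, 278], [333, 274], [376, 276], [367, 386], [363, 383], [365, 378], [361, 380], [360, 376], [358, 380], [357, 373], [360, 372], [359, 322], [336, 322], [340, 328], [337, 371], [342, 378], [336, 384], [341, 384], [339, 387], [344, 389], [345, 395], [339, 396], [343, 398], [342, 402], [335, 401], [335, 407], [338, 407], [331, 414], [367, 414], [379, 272], [309, 270], [308, 243]]
wrist [[344, 105], [187, 108], [193, 156], [208, 164], [328, 160], [324, 136], [327, 119]]
wrist brass in tin [344. 298.] [47. 22.] [0.539 0.348 0.09 ]
wrist brass in tin [339. 230.] [ 6. 26.] [0.454 0.345 0.09 ]
```

```bash
python3 - <<'E'
from h import *
im=cv2.imread("pics/x_wrist.png");h=cv2.cvtColor(im,cv2.COLOR_BGR2HSV)
for c in blobs(im,(8,90,15),(30,255,255),60):
    r=cv2.minAreaRect(c);print(np.round(r[0]),np.round(r[1]),round(cv2.contourArea(c)))
for n in("scene","side"):
    i=cv2.imread(f"pics/x_{n}.png")
    for c in blobs(i,(8,90,15),(30,255,255),40):
        r=cv2.minAreaRect(c)
        if (n=="scene" and 370<r[0][0]<490 and 320<r[0][1]<450) or (n=="side" and 130<r[0][0]<235 and 270<r[0][1]<370):print(n,np.round(r[0]),np.round(r[1]),cv2.contourArea(c))
k=im[225:430,290:400]
hh=cv2.cvtColor(k,cv2.COLOR_BGR2HSV)
for y in range(0,205,12):print(' '.join("%3d/%3d/%3d"%tuple(hh[y,x]) for x in range(12,96,10)))
E
```

```text
[506. 458.] [42. 58.] 1552
[419. 401.] [16. 31.] 259
[584. 391.] [163.  55.] 3742
[ 34. 375.] [150.  67.] 4928
[344. 298.] [47. 22.] 926
[339. 230.] [ 6. 26.] 146
[239. 232.] [84. 11.] 756
[265. 135.] [ 8. 53.] 374
[477. 184.] [152.  78.] 9774
[344.  30.] [ 61. 109.] 3568
scene [395. 435.] [18.  5.] 71.5
scene [449. 373.] [14. 32.] 375.5
scene [399. 334.] [ 8. 48.] 332.0
side [193. 322.] [20.  7.] 100.5
 18/ 26/126  48/ 46/ 66  50/ 47/ 65  48/ 40/ 64  48/ 48/ 64  52/ 45/ 62  48/ 40/ 63  18/ 26/213  20/ 27/214
 49/ 35/102  55/ 47/ 70  55/ 46/ 66  67/ 91/138  68/ 94/138  67/ 91/137  67/ 91/140  67/ 89/140  19/ 27/209
 49/ 36/100  51/ 43/ 59  52/ 48/ 59  50/ 50/ 61  52/ 46/ 61  52/ 45/ 63  52/ 44/ 64  67/ 90/142  18/ 27/210
 46/ 32/105  55/ 48/ 59  52/ 49/ 57  53/ 53/ 58  50/ 51/ 60  52/ 46/ 61  49/ 46/ 61  49/ 44/ 64  18/ 27/214
 42/ 32/104  68/ 96/133  67/ 95/134  68/ 98/135  68/101/137  67/ 95/139  67/ 95/140  68/ 92/141  17/ 28/213
 38/ 26/108  68/101/147  58/ 57/ 63  39/ 66/ 62  19/160/225  18/129/ 93  53/ 50/ 66  43/ 39/ 59  20/ 28/211
 23/ 26/117  68/ 97/139  54/ 62/ 62  46/ 62/ 
[... 550 characters left out ...]
/ 87  66/ 75/ 85  57/ 46/ 55  68/100/127  19/ 28/201
 20/ 16/242  67/ 86/139  65/ 69/ 96  58/ 53/ 67  67/ 75/ 85  67/ 82/ 84  60/ 55/ 60  61/ 55/140  19/ 25/172
 18/ 16/239  64/ 69/104  52/ 44/ 64  52/ 47/ 60  64/ 63/ 69  64/ 65/ 67  62/ 65/ 59  60/ 53/106  23/ 25/ 81
 19/ 18/232  63/ 69/103  50/ 36/ 63  64/ 55/ 69  64/ 59/ 65  64/ 65/ 67  64/ 68/ 60  17/ 29/122  18/ 27/122
 19/ 18/233  63/ 67/ 92  56/ 52/ 69  62/ 54/ 66  65/ 71/ 65  64/ 66/ 62  66/ 70/ 58  16/ 28/120  21/ 27/121
 20/ 27/ 84  64/ 66/ 85  64/ 57/ 67  38/ 23/ 44  30/ 20/ 38  45/ 16/ 31  53/ 31/ 33  40/ 24/ 32  22/ 24/119
 23/ 21/ 49  24/ 28/ 46  20/ 19/ 41  40/ 21/ 36  40/ 24/ 32  38/ 33/ 31  50/ 26/ 30  45/ 35/ 29  75/ 20/ 25
```

```bash
python3 - <<'E'
from h import *
m={n:robot.camera_model(n) for n in("scene","side","wrist")}
print(two(m["scene"],(449,373),m["wrist"],(344,298)))
print(two(m["scene"],(449,371),m["side"],(193,322)))
for z in(.098,.120):print(z,onz(m["scene"],449,372,z).round(3),onz(m["wrist"],344,298,z).round(3))
for n in("scene","side"):
    for f in("0","x"):
        im=cv2.imread(f"pics/{n}0.png" if f=="0" else f"pics/x_{n}.png")
        print(n,f,[(int(r[0][0]),int(r[0][1]),int(cv2.contourArea(c))) for c in blobs(im,(12,120,90),(28,255,255),40) for r in[cv2.minAreaRect(c)] if r[0][1]>100 and cv2.contourArea(c)<700])
im=cv2.imread("pics/x_wrist.png")[225:430,280:400]
a=cv2.imread("pics/x_scene.png")[320:440,390:490];b=cv2.imread("pics/x_scene.png")[110:290,150:310];c=cv2.imread("pics/x_side.png")[115:265,240:440]
f=lambda i:cv2.convertScaleAbs(cv2.resize(i,(390,290),interpolation=2),alpha=1.8)
cv2.imwrite("pics/p12.png",np.vstack([np.hstack([f(im),f(a)]),np.hstack([f(b),f(c)])]))
E
```

```text
(array([0.52576531, 0.34757209, 0.11423267]), np.float64(0.000928310684263931))
(array([0.52602453, 0.34651675, 0.12165656]), np.float64(0.0019339483867347627))
0.098 [0.517 0.347 0.098] [0.535 0.348 0.098]
0.12 [0.526 0.347 0.12 ] [0.523 0.347 0.12 ]
scene 0 [(544, 364, 639), (522, 304, 63), (383, 296, 181), (354, 274, 183), (271, 232, 41), (229, 239, 272), (219, 222, 281), (269, 173, 536), (226, 163, 118), (266, 150, 166), (504, 105, 168)]
scene x [(449, 371, 197), (544, 364, 646), (271, 233, 51), (218, 221, 284), (227, 235, 319), (269, 173, 538), (226, 163, 118), (266, 150, 172)]
side 0 [(394, 443, 132), (295, 315, 237), (316, 294, 219), (411, 227, 226), (355, 213, 93), (413, 205, 108), (301, 211, 213), (300, 154, 495), (269, 172, 447)]
side x [(192, 322, 98), (419, 232, 497), (356, 213, 103), (416, 205, 180), (301, 211, 220), (300, 154, 503), (279, 163, 398)]
```

View pics/p12.png

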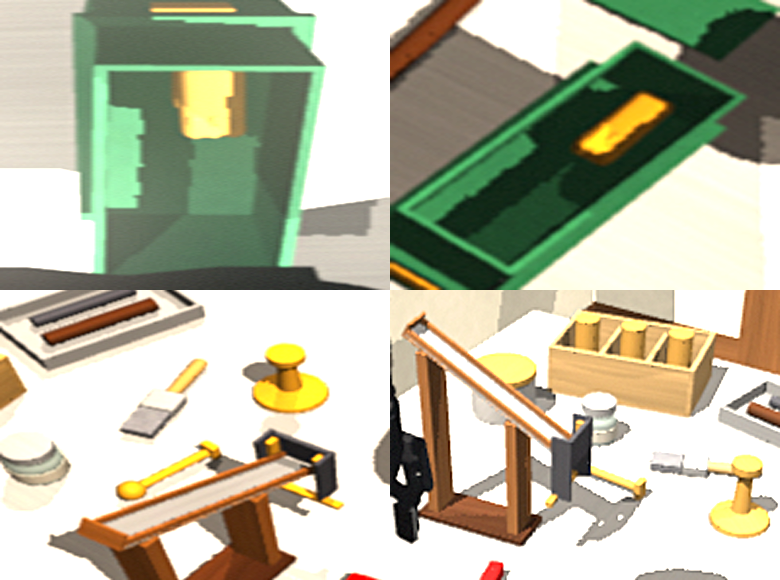

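The foot's top is at z≈0.12 m, so the two feet lie stacked in the tin, clear of the lid's ridge (0.146). The gate is shut and the bystanders are unmoved. Now the lid.

```bash
python3 -m crank '{"dr":[[0,0,-0.17],[0,0,-0.34],[0,0,-0.51],[0,0,-0.68],[0,0,-0.85]],"delta_pos":[[-2,-1,0],[-4,-2.5,0],[-6,-4,0],[-8,-5.5,-2],[-8.2,-5.9,-5]],"grip":[0.6,0.6,0.6,0.6,0.6]}'; python3 -m crank '{"dr":[[0,0,-0.17],[0,0,-0.34],[0,0,-0.51],[0,0,-0.67],[0,0,-0.67]],"delta_pos":[[0,0,-3],[0,0,-6],[0,0,-9],[0,0,-9],[0,0,-9]],"grip":[0.6,0.6,0.6,0.6,0.6]}'; python3 -m crank '{"dr":[[0,0,0],[0,0,0],[0,0,0]],"delta_pos":[[0,0,0],[0,0,0],[0,0,0]],"grip":[0.6,0.6,0.6]}'; python3 - <<'E'
from h import *
s=robot.state();print(s["eef_pos"],s["joints"].round(2));plan([.350,.266,.026],-0.4)
w=robot.camera_model("wrist");im=robot.read_camera("wrist");cv2.imwrite("pics/w13.png",im)
for c in blobs(im,(55,60,20),(90,255,255),2000):
    r=cv2.minAreaRect(c);print("green",np.round(r[0]),np.round(r[1]),np.round(r[2],1))
    bp=cv2.boxPoints(r)
    for p in bp:print(np.round(p),np.round(onz(w,*p,.011)*1000))
    x,y,ww,hh=cv2.boundingRect(c);k=np.zeros(im.shape[:2],np.uint8);cv2.drawContours(k,[cv2.convexHull(c)],-1,255,-1)
    hs=cv2.cvtColor(im,cv2.COLOR_BGR2HSV);q=cv2.inRange(hs,(0,60,30),(20,255,200))&k
    for d in cv2.findContours(q,0,1)[0]:
        if cv2.contourArea(d)>200:
            r=cv2.minAreaRect(d);print("handle",np.round(r[0]),np.round(r[1]),round(r[2],1),np.round(onz(w,*r[0],.035)*1000))
for n in("scene","side"):
    m=robot.camera_model(n);i=robot.read_camera(n)
    for c in blobs(i,(55,60,20),(90,255,255),500):print(n,cv2.approxPolyDP(c,3,True)[:,0].tolist())
E
```

```text
time_s: 31.15
eef_pos: [0.3496, 0.2646, 0.2547]
ee_rot: [-0.633, 0.312, -0.312, 0.636]
wrist_force: [0.3, -0.4, -0.5]
opening: 0.0514
time_s: 31.78
eef_pos: [0.3492, 0.2645, 0.1632]
ee_rot: [-0.498, 0.502, -0.501, 0.498]
wrist_force: [-0.3, -0.1, 0.2]
opening: 0.0511
time_s: 32.15
eef_pos: [0.3495, 0.2649, 0.165]
ee_rot: [-0.497, 0.502, -0.501, 0.499]
wrist_force: [-0.0, 0.8, -0.1]
opening: 0.0511
[0.34953148 0.26485949 0.16498246] [ 0.49 -0.19 -0.27  1.48  0.    2.07]
 dr [-0.003  0.001  0.   ] dpos cm [  0.05   0.11 -13.9 ]
green [321. 212.] [207.  82.] 90.0
[280. 109.] [320. 361.  11.]
[362. 109.] [385. 360.  11.]
[362. 316.] [392. 172.  11.]
[280. 316.] [312. 172.  11.]
handle [319. 228.] [76. 13.] 90.0 [351. 269.  35.]
green [547. 123.] [170. 184.] 90.0
[455.  38.] [454. 410.  11.]
[639.  38.] [592. 409.  11.]
[639. 208.] [631. 278.  11.]
[455. 208.] [470. 279.  11.]
handle [484. 124.] [17. 49.] 10.8 [473. 348.  35.]
scene [[454, 338], [433, 354], [380, 416], [410, 446], [401, 443], [408, 451], [410, 446], [414, 449], [472, 378], [480, 361]]
scene [[422, 276], [407, 294], [474, 344], [489, 323]]
side [[328, 347], [303, 335], [249, 394], [276, 409]]
side [[135, 290], [142, 314], [136, 323], [147, 344], [168, 358], [189, 355], [212, 364], [225, 349], [227, 358], [217, 367], [221, 371], [233, 361], [233, 338], [225, 333], [222, 311], [161, 275]]
```

```bash
python3 -m crank '{"dr":[[0,0,0],[0,0,0],[0,0,0],[0,0,0],[0,0,0]],"delta_pos":[[0.15,0.2,-5],[0.15,0.2,-10],[0.15,0.2,-12.5],[0.15,0.2,-13.9],[0.15,0.2,-13.9]],"grip":[0.6,0.6,0.6,0.6,0.6]}'; python3 -m crank '{"dr":[[0,0,0],[0,0,0],[0,0,0],[0,0,0],[0,0,0]],"delta_pos":[[0,0,0],[0,0,0],[0,0,0],[0,0,0],[0,0,0]],"grip":[0.6,0,0,0,0]}' 70; python3 -m crank '{"dr":[[0,0,0],[0,0,0]],"delta_pos":[[0,0,0],[0,0,0]],"grip":[0,0]}'; python3 -m crank '{"dr":[[0,0,0],[0,0,0],[0,0,0],[0,0,0],[0,0,0]],"delta_pos":[[0,0,3],[0,0,8],[0,0,14],[0,0,20],[0,0,22]],"grip":[0,0,0,0,0]}'; python3 -m crank '{"dr":[[0,0,0],[0,0,0],[0,0,0]],"delta_pos":[[0,0,0],[0,0,0],[0,0,0]],"grip":[0,0,0]}'; python3 - <<'E'
from h import *
w=robot.camera_model("wrist");im=robot.read_camera("wrist");cv2.imwrite("pics/w14.png",im)
s=robot.state();e=s["eef_pos"];print(e)
for c in blobs(im,(55,60,20),(90,255,255),2000):
    print(cv2.approxPolyDP(c,5,True)[:,0].tolist())
for n in("scene","side"):
    m=robot.camera_model(n);i=robot.read_camera(n);cv2.imwrite(f"pics/y_{n}.png",i)
    for c in blobs(i,(55,60,20),(90,255,255),500):print(n,cv2.approxPolyDP(c,2.5,True)[:,0].tolist())
    print([np.round(proj(m,e+np.array([x,y,-.019])),1).tolist() for x in(-.034,.034) for y in(-.095,.095)])
plan([.5702,.3397,.25],86.65)
E
```

```text
time_s: 32.92
eef_pos: [0.3502, 0.2664, 0.0251]
ee_rot: [-0.498, 0.503, -0.501, 0.498]
wrist_force: [0.4, -0.3, -0.1]
opening: 0.0512
time_s: 33.55
eef_pos: [0.3516, 0.2672, 0.0267]
ee_rot: [-0.497, 0.502, -0.501, 0.5]
wrist_force: [-0.6, -0.6, 5.4]
opening: 0.0102
time_s: 33.8
eef_pos: [0.3517, 0.2672, 0.0268]
ee_rot: [-0.497, 0.502, -0.501, 0.5]
wrist_force: [0.1, 0.1, 5.5]
opening: 0.0104
time_s: 34.42
eef_pos: [0.352, 0.2674, 0.2497]
ee_rot: [-0.495, 0.502, -0.502, 0.501]
wrist_force: [0.0, -1.6, -1.1]
opening: 0.0097
time_s: 34.8
eef_pos: [0.3497, 0.2662, 0.2432]
ee_rot: [-0.499, 0.503, -0.501, 0.497]
wrist_force: [-0.7, 0.2, -1.2]
opening: 0.0104
[0.3498144  0.26622407 0.24353044]
[[238, 97], [254, 337], [261, 342], [275, 307], [292, 290], [303, 289], [306, 244], [328, 242], [332, 289], [343, 290], [345, 300], [361, 308], [366, 333], [380, 348], [400, 97]]
[[441, 88], [429, 165], [446, 178], [639, 190], [639, 78], [465, 72]]
scene [[454, 338], [431, 356], [380, 416], [410, 446], [401, 444], [408, 451], [410, 446], [414, 449], [475, 374], [473, 370], [480, 359]]
scene [[427, 245], [507, 302], [525, 280], [490, 255], [486, 257], [495, 265], [488, 273], [470, 264], [459, 254], [467, 244], [474, 249], [476, 247], [446, 227]]
[[443.7, 226.5], [526.6, 279.6], [425.6, 247.6], [509.7, 303.8]]
side [[135, 290], [142, 314], [136, 323], [147, 344], [168, 358], [189, 355], [212, 364], [212, 360], [225, 349], [227, 358], [217, 367], [222, 371], [233, 361], [233, 338], [225, 333], [222, 311], [161, 275]]
side [[329, 270], [314, 264], [300, 278], [297, 287], [279, 303], [274, 300], [275, 283], [241, 318], [271, 332]]
[[329.5, 271.3], [270.6, 332.9], [300.4, 259.4], [239.3, 317.2]]
 dr [ 0.    -0.003  1.52 ] dpos cm [22.01  7.33  0.58]
```

```bash
python3 - <<'E'
from h import *
ms=robot.camera_model("scene");md=robot.camera_model("side")
y=np.radians(-3.35);c,s=np.cos(y),np.sin(y)
E={k:np.array([.5702+c*k[0]*.095-s*k[1]*.034,.3397+s*k[0]*.095+c*k[1]*.034,.152]) for k in((1,1),(1,-1),(-1,1),(-1,-1))}
for k in E:print(k,E[k].round(4),"scene",np.round(proj(ms,E[k]),1),"side",np.round(proj(md,E[k]),1))
for n,m in(("scene",ms),("side",md)):
    im=cv2.imread(f"pics/x_{n}.png");g=cv2.cvtColor(im,6)
    pts=np.array([[proj(m,E[k])] for k in E],np.float32)
    q=cv2.cornerSubPix(g,pts.copy(),(4,4),(-1,-1),(3,50,.01))
    for k,a,b in zip(E,pts,q):d=onz(m,*b[0],.152)-E[k];print(n,k,a[0].round(1),b[0].round(1),np.round(d[:2]*1000,1))
E
```

```text
(1, 1) [0.667  0.3681 0.152 ] scene [421.6 433.4] side [133.2 291. ]
(1, -1) [0.6631 0.3002 0.152 ] scene [391.8 406.2] side [159.3 273.5]
(-1, 1) [0.4773 0.3792 0.152 ] scene [481.1 358.7] side [198.1 331.2]
(-1, -1) [0.4734 0.3113 0.152 ] scene [452.1 335.5] side [223.6 310.4]
scene (1, 1) [421.6 433.4] [421.6 433.4] [-0.  0.]
scene (1, -1) [391.8 406.2] [390.4 405.1] [ 0.1 -3.2]
scene (-1, 1) [481.1 358.7] [478.7 359.6] [ 4.5 -2.6]
scene (-1, -1) [452.1 335.5] [452.1 335.5] [-0.  0.]
side (1, 1) [133.2 291. ] [133.6 291.1] [-0.9 -0.2]
side (1, -1) [159.3 273.5] [159.5 274. ] [-1.6  0.9]
side (-1, 1) [198.1 331.2] [198.4 329.7] [ 2.  -3.1]
side (-1, -1) [223.6 310.4] [222.7 311.5] [-0.5  3.2]
```

The tin sits where expected, rim at 152 mm. Bringing the lid over.

```bash
python3 -m crank '{"dr":[[0,0,0.17],[0,0,0.34],[0,0,0.51],[0,0,0.68],[0,0,0.85]],"delta_pos":[[2,0.5,0],[4,1.5,0],[7,2.5,0],[10,3.5,0],[13,4.5,0]],"grip":[0,0,0,0,0]}'; python3 -m crank '{"dr":[[0,0,0.17],[0,0,0.34],[0,0,0.51],[0,0,0.67],[0,0,0.67]],"delta_pos":[[2.5,0.8,0],[5,1.6,0],[7,2.3,0],[9,2.8,0],[9,2.8,0]],"grip":[0,0,0,0,0]}'; python3 -m crank '{"dr":[[0,0,0],[0,0,0],[0,0,0]],"delta_pos":[[0,0,-4],[0,0,-4],[0,0,-4]],"grip":[0,0,0]}'; python3 - <<'E'
from h import *
s=robot.state();e=s["eef_pos"];print(e);plan([.5702,.3397,.1728],86.65)
j=R.from_quat(s["ee_rot"]).as_matrix()[:,2];y=np.arctan2(j[1],j[0])-np.pi/2;c,si=np.cos(y),np.sin(y)
for n in("scene","side"):
    m=robot.camera_model(n);im=robot.read_camera(n)
    P={k:e+np.array([c*k[0]*.095-si*k[1]*.034,si*k[0]*.095+c*k[1]*.034,-.0158]) for k in((1,1),(1,-1),(-1,1),(-1,-1))}
    q=[cv2.approxPolyDP(cc,2,True)[:,0] for cc in blobs(im,(55,60,20),(90,255,255),500)]
    for k in P:
        u=np.array(proj(m,P[k]));b=min((p for x in q for p in x),key=lambda p:np.hypot(*(p-u)))
        print(n,k,u.round(1),b,np.round((onz(m,*b,P[k][2])-P[k])[:2]*1000,1))
E
```

```text
time_s: 35.58
eef_pos: [0.4814, 0.3119, 0.2449]
ee_rot: [-0.661, 0.251, -0.249, 0.662]
wrist_force: [-0.3, -0.4, -1.1]
opening: 0.01
time_s: 36.2
eef_pos: [0.5714, 0.3396, 0.2436]
ee_rot: [0.707, -0.023, 0.02, -0.706]
wrist_force: [-0.8, 0.1, -1.4]
opening: 0.01
time_s: 36.58
eef_pos: [0.5703, 0.3397, 0.2066]
ee_rot: [-0.707, 0.022, -0.02, 0.707]
wrist_force: [0.3, -0.8, -0.1]
opening: 0.0102
[0.57029122 0.33971102 0.20660246]
 dr [-0.    -0.003  0.001] dpos cm [-0.01 -0.   -3.38]
scene (1, 1) [426.2 428.9] [418 445] [30.8  3.8]
scene (1, -1) [395.2 400.8] [380 416] [38.4 -5.1]
scene (-1, 1) [487.6 352. ] [458 379] [ 79.7 -15.3]
scene (-1, -1) [457.4 328.1] [436 362] [83.1  5.2]
side (1, 1) [129.1 276.6] [131 278] [-6.5  0.8]
side (1, -1) [155.9 259.4] [143 267] [ 3.6 31.8]
side (-1, 1) [195.  316.5] [212 305] [ -5.8 -39.5]
side (-1, -1) [221.3 295.9] [220 297] [0.1 3.6]
```

```bash
python3 -m crank '{"dr":[[0,0,0],[0,0,0],[0,0,0],[0,0,0]],"delta_pos":[[0,0,-1],[0,0,-2.2],[0,0,-2.4],[0,0,-2.4]],"grip":[0,0,0,0]}'; for i in 1 2; do python3 -m crank '{"dr":[[0,0,0],[0,0,0],[0,0,0],[0,0,0]],"delta_pos":[[0,0,-0.2],[0,0,-0.35],[0,0,-0.45],[0,0,-0.45]],"grip":[0,0,0,0]}'; done
```

```text
time_s: 37.17
eef_pos: [0.5704, 0.3395, 0.1808]
ee_rot: [0.707, -0.022, 0.019, -0.707]
wrist_force: [0.0, 0.4, -0.8]
opening: 0.0102
time_s: 37.67
eef_pos: [0.5707, 0.3397, 0.177]
ee_rot: [-0.707, 0.022, -0.02, 0.707]
wrist_force: [0.1, 0.6, -0.8]
opening: 0.0102
time_s: 38.17
eef_pos: [0.5707, 0.3397, 0.1729]
ee_rot: [-0.707, 0.022, -0.02, 0.707]
wrist_force: [-0.7, -0.3, -0.1]
opening: 0.0102
```

It slid in without force down to 172.9 mm (home 172.8). A small press, then release and withdraw.

```bash
python3 -m crank '{"dr":[[0,0,0],[0,0,0],[0,0,0]],"delta_pos":[[0,0,-0.2],[0,0,-0.2],[0,0,-0.2]],"grip":[0,0,0]}'; python3 -m crank '{"dr":[[0,0,0],[0,0,0],[0,0,0]],"delta_pos":[[0,0,0],[0,0,0],[0,0,0]],"grip":[0.4,0.4,0.4]}'; python3 -m crank '{"dr":[[0,0,0],[0,0,0],[0,0,0],[0,0,0],[0,0,0]],"delta_pos":[[0,0,2],[0,0,6],[0,0,11],[-5,-3,14],[-10,-8,15]],"grip":[0.4,0.4,0.4,0.4,0.4]}'; python3 -m crank '{"dr":[[0,0,0],[0,0,0],[0,0,0],[0,0,0],[0,0,0]],"delta_pos":[[-4,-5,0],[-8,-10,0],[-10,-15,0],[-12,-20,0],[-12,-25,0]],"grip":[0.4,0.4,0.4,0.4,0.4]}'; python3 - <<'E'
from h import *
y=np.radians(-3.35);c,si=np.cos(y),np.sin(y)
for n in("scene","side"):
    m=robot.camera_model(n);im=robot.read_camera(n);cv2.imwrite(f"pics/z_{n}.png",im)
    P={k:np.array([.5702+c*k[0]*.095-si*k[1]*.034,.3397+si*k[0]*.095+c*k[1]*.034,.157]) for k in((1,1),(1,-1),(-1,1),(-1,-1))}
    q=[cv2.approxPolyDP(cc,2,True)[:,0] for cc in blobs(im,(55,60,20),(90,255,255),500)]
    for k in P:
        u=np.array(proj(m,P[k]));b=min((p for x in q for p in x),key=lambda p:np.hypot(*(p-u)))
        print(n,k,u.round(1),b,np.round((onz(m,*b,.157)-P[k])[:2]*1000,1))
    hs=cv2.cvtColor(im,cv2.COLOR_BGR2HSV);u=proj(m,[.5702,.3397,.181]);print("handle expected",np.round(u,1))
    for d in blobs(im,(0,60,20),(16,255,160),60):
        r=cv2.minAreaRect(d)
        if np.hypot(*(np.array(r[0])-u))<15:print("handle seen",np.round(r[0],1),np.round(r[1]),r[2])
    g=[cv2.imread(f"pics/{n}0.png"),im]
    print([[(int(r[0][0]),int(r[0][1])) for b in blobs(i,(12,120,90),(28,255,255),80) for r in[cv2.minAreaRect(b)] if 100<r[0][1]<280 and cv2.contourArea(b)<700] for i in g])
    print("red",[[(int(r[0][0]),int(r[0][1])) for b in blobs(i,(0,200,90),(4,255,255),60) for r in[cv2.minAreaRect(b)]] for i in g])
E
```

```text
time_s: 38.55
eef_pos: [0.5707, 0.3397, 0.1728]
ee_rot: [-0.707, 0.021, -0.02, 0.707]
wrist_force: [-2.9, -2.0, 5.5]
opening: 0.0105
time_s: 38.92
eef_pos: [0.5706, 0.3397, 0.17]
ee_rot: [0.707, -0.022, 0.019, -0.707]
wrist_force: [1.3, -0.1, -0.6]
opening: 0.0339
time_s: 39.55
eef_pos: [0.4797, 0.2683, 0.3203]
ee_rot: [-0.706, 0.02, -0.02, 0.707]
wrist_force: [0.5, -1.6, 2.0]
opening: 0.0341
time_s: 40.17
eef_pos: [0.3579, 0.0168, 0.3194]
ee_rot: [0.707, -0.021, 0.02, -0.707]
wrist_force: [1.3, -0.3, 0.0]
opening: 0.0341
scene (1, 1) [422.2 432.8] [414 449] [31.8  4.1]
scene (1, -1) [392.3 405.5] [380 415] [28.1 -7.1]
scene (-1, 1) [481.9 357.9] [481 359] [ 3.1 -0.3]
scene (-1, -1) [452.8 334.5] [454 337] [2.8 4.6]
handle expected [441.4 377.3]
handle seen [440.2 378.7] [ 6. 32.] 39.80557632446289
[[(354, 274), (229, 239), (219, 222), (269, 173), (226, 163), (266, 150), (504, 105)], [(229, 239), (218, 221), (265, 175), (226, 163), (265, 149), (504, 101)]]
red [[(348, 314), (303, 293)], [(348, 314), (303, 293)]]
side (1, 1) [132.7 289.2] [134 289] [-1.8 -1.8]
side (1, -1) [158.9 271.7] [160 273] [-5.2  1.7]
side (-1, 1) [197.7 329.3] [189 355] [-30.   54.2]
side (-1, -1) [223.3 308.6] [221 308] [4.8 1.2]
handle expected [175.  289.8]
handle seen [175.8 294. ] [31. 10.] 31.4295654296875
[[(411, 227), (355, 213), (413, 205), (301, 211), (300, 154), (269, 172)], [(419, 231), (356, 213), (416, 204), (301, 212), (577, 148), (286, 177), (300, 154), (331, 147)]]
red [[(272, 291), (290, 263)], [(272, 291), (290, 263)]]
```

```bash
python3 -c "
from station import robot
print(robot.hand_in())"
```

```text
the job is handed in; nothing more can be done
None
```

The job is done and handed in at about 40 s of robot time, well inside the 210 s limit.

**What I did**
- Only two brass feet were present. I laid both in the chute behind the closed gate before touching the tin to it.
- Holding the tin, I raised the crossbar about 4 cm with its rim. The feet slid into the tin while I held it clear of the table.
- I lowered the tin so the gate fell shut, stacked the tin on the green box, and put the lid on.

**What the checks showed**
- **Feet caught:** The last views showed an empty chute and no feet on the table. Only one foot could be seen directly in the tin. Its top was at about 0.12 m, which fits two stacked feet, and the tin weighed about 1 N more (two feet should add 1.2 N).
- **Gate:** It was shut in the last picture I viewed, before the lid went on. I did not go near it after that.
- **Tin on box:** It reached 126 mm, the height with its feet home, before it made contact. Feet resting on top of the lid would have stopped it about 6 mm higher.
- **Lid:** It stopped at 172.8 mm, the height with its plate on the rim.
- **Red bars:** They stayed where they were.

**What disagreed or is less certain**
- The last corner checks of the lid were poor. Some corners were matched to the wrong edges, and the rest differed by 2–5 mm. The handle was 1–2 px from where it should be in one view and 4 px in the other.
- The candlestick's outline moved a few pixels between pictures. I put this down to the arm's shadow and to the arm hiding it, but I did not confirm it.
- I had used all 16 picture views, so the final state was checked by measurement only.

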